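# Show the welded post foot to the inspection camera

### The arm

A 6-joint arm with a two-finger parallel gripper is mounted at the origin on the work surface. World frame = base frame: x ahead of the robot, y to its left, z up, the work surface at z = 0. Lengths are in mm, angles in rad, forces in N, time in s.
With the tool pointing down it reaches from about 300 to 775 mm from the base axis. Payload 14.6 kg.
Tool frame: the origin (TCP) lies on the centre line of the jaws, within the pads' length; the fingertips stand manip.finger_overhang ahead of it and the grasp point (between the pads) lies 11 mm behind it (manip.finger_overhang is the distance from the TCP to the fingertips, in mm); y points along the fingers, x is the direction in which the jaws open and shut, and the axes are right-handed (so a half turn about y gives the same grasp; the last joint's range is limited). The gripper opens to 94 mm and grips with 3 to 60 N. Pads are 16 mm wide; open, the fingers measure 119 mm over their backs; the gripper's body (75 mm by 177 mm) begins 78 mm behind the grasp point.
Start: joints at [1.134, 0.3, 1.521, -0, 1.321, -0.067], TCP at [198.783, 512.811, 213.446] pointing down, gripper open.
Joint ranges: [-3.03, 3.03], [-0.79, 2.21], [0.23, 2.52], [-1.04, 4.18], [0, 3.07], [-2.55, 2.55]. Speed limits (rad/s): [2.22, 2.22, 2.57, 3.14, 3.14, 3.14].

### API

Orientations are given as [roll, pitch, yaw] about the fixed x, y, z axes, in that order (R = Rz(yaw) Ry(pitch) Rx(roll)).
In Python, from cell import monitor, viewer, ticket, manip gives the robot as it stands.
- The arm moves only by the shell command python3 -m jog 'ROWS' [FORCE]. ROWS is JSON, a list of rows, each an object of numbers: "grip": the finger opening in cm, from 0 to 9.4; "dx", "dy", "dz": the shift along the tool's x, y, z in cm; "spin": the turn about the tool's y in degrees. In form: [{"grip": .., "dx": .., "dy": .., "dz": .., "spin": ..}, ...]. A call has 1 to 20 rows; each row is the pose to reach, as a shift and turn from the pose commanded when the call began, along the tool's axes at that moment; what a row does not reach only later rows make up. A row lasts 1/8 s, in which the tool goes at most 62.5 mm and 10.7 degrees, less where a joint would pass 70% of its speed; a pose out of reach is approached as far as the arm can. A call with a gripper value outside its range is refused whole. The fingers move at their own pace and stop on an object; FORCE is the grip in N (left out, the last holds). Time passes only in rows, so rows that repeat a pose let the fingers close. It gives the time, the measured TCP pose, the force and the opening at its end, in the units of the state.
- monitor.read_state(): the state, without advancing time (a new reading comes with each control period).
- viewer.camera(name): name is "side" or "top"; returns a dict with "color" (480x640x3 uint8, red, green, blue), "vertical_fov" (degrees; the focal length in pixels is half the picture's height over the tangent of half this angle, whatever the lens; pixels are square), "cx", "cy" (the principal point, pixels), "rvec" (rotation vector, rad) and "tvec" (3), from world to camera coordinates, as OpenCV has them. Camera axes: x right, y down, z forward; pixel columns grow to the right and rows downward; lengths in mm; the calibration is good to about 2 mm. A picture is of the moment at which its call begins. There is no depth.
- ticket.sign_off(): hands the job in, once; it reports no verdict.
The state is a dict: "clock": time; "joints": joint angles; "qd": joint speeds; "effort": joint torques, N m; "eef_pos": TCP position; "eef_rot": TCP orientation; "wrist_force": force on the tool from outside, world axes, zero at the start; "moment": the same for the moment, N m; "finger_gap": finger opening in mm.
Only numpy, scipy, OpenCV 4.12 (cv2) and the standard library are available. Lean on these libraries where they do the work, as an engineer would, in place of code of your own. Each camera call takes 0.05 s, during which the arm holds its last target. There are 200 camera calls.

### The job

The welded post foot sits in the welding fixture under a keeper arm. Press the fixture's sprung knob down and, while it is down, turn it clockwise as far as it goes so that the arm swings clear, then let go of it; take the foot out by its stub and hold it in the air at the inspection camera's focus point, its braced front square to the lens and its stub side up (so it leans back with the lens axis). Finish while still holding it there, steady and touching nothing but the gripper, and leave the tools and stock lying on the bench alone.

Things in the scene. Friction and masses are not known exactly. Their poses are not given: they have to be found in the camera images.
- knob_grip (a point): Black plastic knob on the fixture: a disc 48 mm across, its top face 12 mm below this point, with an upright bar on it 14 mm thick, 46 mm long, 24 mm high. This point is the bar's centre, on the vertical turning axis, 65 mm above the bench with the knob up; it moves and turns with the knob. The bar is long along y (at rest the keeper arm points along -y, to the foot): pinch it across x.
- knob (a joint): How far the knob is pressed down, m: 0 up, 0.007 fully down; a spring pushes up with 5 N at the top, 11 N fully down. While it is up, a tooth hidden under the disc blocks the turn after about 0.2 rad; it turns freely when 5 mm or more down, and beyond 0.9 rad of turn it may be let up again.
- keeper (a joint): Turn of the knob and of the steel keeper arm beneath it, rad: grows clockwise seen from above; about 0 with the arm over the foot's plate, clear of the foot beyond 1.0, hard stop at 1.3. Stays where it is left.
- foot_mid (a point): The post foot, bare steel, about 0.4 kg: plate 80 x 60 x 6 mm with an upright square tube stub 25 x 25 mm on it, 76 mm tall in all. This point is on the stub's axis half-way up (38 mm above the underside). z up the stub; x to the front, where the plate reaches 50 mm from the stub axis (30 mm at the back, 30 mm each side) and a diagonal brace joins plate and stub. The stub's y faces are free.
- fixture: Grey painted steel plate 150 x 200 x 12 mm fixed on the bench, spanning x -65 to 85 mm, y -60 to 140 mm; origin on its underside below the foot's stub axis; x as the foot's x, knob axis at y = +100 mm.
- focus (a point): The inspection camera's focus point, in the air: 190 mm in front of the lens face on the lens axis, about 185 mm above the bench. x axis: from this point to the lens (25 degrees upward); y axis level; z axis leans back 25 degrees from vertical, away from the lens. The foot is right when its middle point is here and its x, y and z axes lie along these.
- lens (a point): Middle of the lens face of the grey inspection camera (box 50 x 44 x 44 mm with a white ring light 64 mm across), about 263 mm above the bench, looking 25 degrees downward; same axes as the focus point.
- stand: Round foot (110 mm across, 14 mm thick) and thin upright post, 270 mm tall, that carry the inspection camera; fixed. Origin under the post; the camera is on its -x side and looks along -x.
- hammer: hand hammer lying on the bench, not part of the job
- wrench: wrench lying on the bench, not part of the job
- spray: spray can 60 mm across, 170 mm tall, standing on the bench, not part of the job
- offcut: piece of square steel tube 120 x 30 x 30 mm lying on the bench, not part of the job
- foot: The same post foot; origin on the stub axis at the plate's underside. At the start it lies flat in the fixture, underside 12 mm above the bench, between low locating pins (2 mm play, 7 mm high): it lifts straight up once the arm is clear.
Not all that is in view belongs to the job. Of the things shaped like the spray, the aluminium one is meant.

How it is judged:
By the outcome, as a careful person would: the job done as asked, in the order asked, and still so for the second after the job is handed in, while the arm keeps its last pose, push and grip.
It also fails if it takes over 54 s, if anything falls off the work surface, if the arm or the gripper's body presses on something with over 40 N, if the wrist force passes 120 N, or if a joint passes its speed limit or range.

## Working session

There is one attempt and no reset: what is moved stays moved. The work goes in short steps, Python scripts to look and compute and a shell command to move; the robot and the scene stay as the last step left them, time stands still between calls to the robot, and variables do not carry over. Pictures are saved under pics/ and viewed, about 8 in all and at most 12, crops included, and the job is handed in when it is done.

```bash
ls; mkdir -p pics
python3 - <<'E'
from cell import monitor, viewer, ticket, manip
import cv2
print(monitor.read_state()); print({k:getattr(manip,k) for k in dir(manip) if k[0]!='_'})
for n in("side","top"):
    d=viewer.camera(n); cv2.imwrite(f"pics/{n}0.png",d["color"][:,:,::-1]); print(n,{k:v for k,v in d.items() if k!="color"})
E
```

```text
pics
{'clock': 0.0, 'joints': array([ 1.13438962e+00,  3.00484988e-01,  1.52158409e+00,  9.77760666e-06,
        1.32073622e+00, -6.66057256e-02]), 'qd': array([ 0.00096724, -0.00107661,  0.00048938,  0.00041691,  0.00152967,
       -0.00170793]), 'effort': array([-9.05595675e-05, -5.31807411e+01, -3.52734840e+01,  7.07485923e-02,
        2.43849086e-02, -1.08827867e-04]), 'eef_pos': array([198.67768811, 512.57798282, 212.8774482 ]), 'eef_rot': array([-1.57070617e+00,  1.20932130e-03,  1.20099297e+00]), 'wrist_force': array([-0.35144222,  0.6717171 , -0.51619816]), 'moment': array([-0.01325998,  0.02596658, -0.01832588]), 'finger_gap': 93.70483989116285}
{'Unreachable': <class 'cell.Unreachable'>, 'finger_overhang': 8.0}
side {'vertical_fov': 47.01036222436406, 'cx': 321.8631016852155, 'cy': 249.1367732622634, 'rvec': array([ 0.13024007, -2.772905  ,  1.42070643]), 'tvec': array([ 549.11166694,  190.19053221, 1621.18224787])}
top {'vertical_fov': 55.34595440626616, 'cx': 315.9540679314955, 'cy': 235.88660147316193, 'rvec': array([ 2.06151704, -2.16372339,  0.22209113]), 'tvec': array([8.36948221e-01, 5.90703962e+02, 1.43998881e+03])}
```

View pics/top0.png

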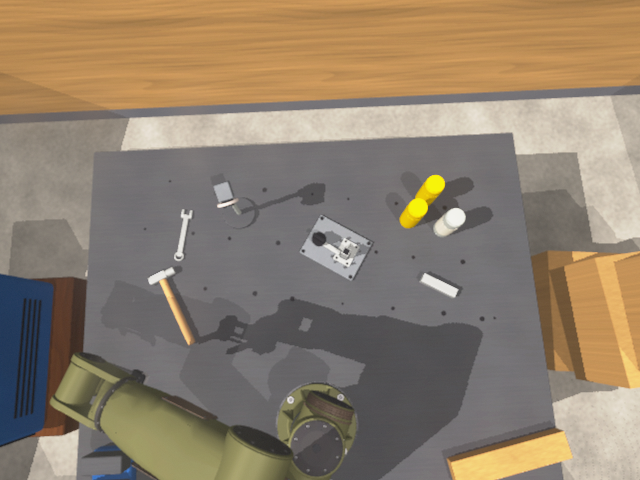

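View pics/side0.png

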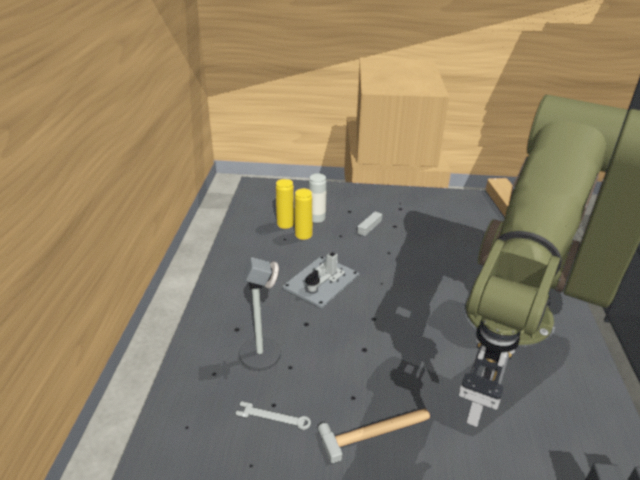

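Top picture: the fixture is at about (337,247) with the knob at (319,239) and the stub at (347,252). The inspection camera is at (223,193) with its post at (237,211). The spray-shaped things are two yellow cans at (413,213) and (432,190), and an aluminium/white one at (450,222). None of those is part of the job. Next I'll enlarge the fixture and the camera in both views.

```bash
cat > h.py <<'E'
import numpy as np, cv2
from scipy.spatial.transform import Rotation as Ro
from cell import monitor, viewer, manip
def cam(n):
    d=viewer.camera(n); h=d["color"].shape[0]; f=h/2/np.tan(np.radians(d["vertical_fov"])/2)
    d["K"]=np.array([[f,0,d["cx"]],[0,f,d["cy"]],[0,0,1]]); d["R"]=cv2.Rodrigues(d["rvec"])[0]; return d
def ray(d,uv):
    v=d["R"].T@np.linalg.inv(d["K"])@np.array([*uv,1.]); return -d["R"].T@d["tvec"],v/np.linalg.norm(v)
def atz(d,uv,z):
    o,v=ray(d,uv); return o+v*(z-o[2])/v[2]
def tri(pairs):
    A=0;b=0
    for d,uv in pairs:
        o,v=ray(d,uv);P=np.eye(3)-np.outer(v,v);A=A+P;b=b+P@o
    p=np.linalg.solve(A,b); return p,[np.linalg.norm((np.eye(3)-np.outer(ray(d,uv)[1],ray(d,uv)[1]))@(p-ray(d,uv)[0])) for d,uv in pairs]
def proj(d,p): return cv2.projectPoints(np.array(p,float).reshape(-1,3),d["rvec"],d["tvec"],d["K"],None)[0].reshape(-1,2)
def crop(d,x,y,w,h,s):
    c=cv2.resize(d["color"][y:y+h,x:x+w,::-1],None,fx=s,fy=s,interpolation=cv2.INTER_CUBIC)
    for i in range(0,w,10):
        L=8 if i%50 else 16; cv2.line(c,(i*s,0),(i*s,L),(0,0,255),1); 
        if i%20==0: cv2.putText(c,str(x+i),(i*s+2,14),0,.4,(0,255,255),1)
    for i in range(0,h,10):
        cv2.line(c,(0,i*s),(8,i*s),(0,0,255),1)
        if i%20==0 and i: cv2.putText(c,str(y+i),(10,i*s+4),0,.4,(0,255,255),1)
    return c
E
python3 - <<'E'
from h import *
t=cam("top");s=cam("side")
a=np.hstack([crop(t,295,205,80,75,5),crop(t,200,170,80,75,5)])
b=np.hstack([crop(s,280,245,80,75,5),crop(s,230,250,80,115,5)[:375]])
cv2.imwrite("pics/c1.png",np.vstack([a,b])[:750]); 
cv2.imwrite("pics/c1.png",cv2.resize(np.vstack([a,b]),None,fx=.8,fy=.8,interpolation=cv2.INTER_AREA))
E
```

```text
(no output)
```

View pics/c1.png

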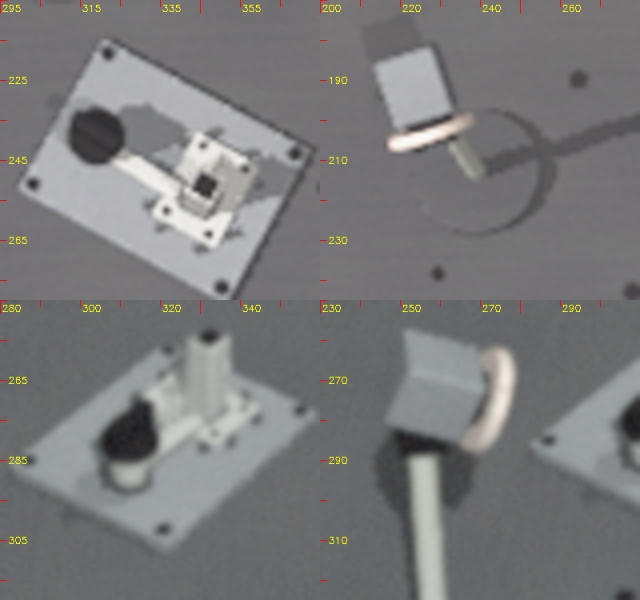

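```bash
python3 - <<'E'
from h import *
from scipy.optimize import least_squares
t=cam("top");s=cam("side")
# fixture corners (x,y): order (-65,140),(85,140),(85,-60),(-65,-60)
C={'top':[(300,251.3),(321.3,214.5),(374.5,242.5),(353.8,280)],'side':[(321.3,308),(283.8,287.5),None,(359.5,273)]}
M=np.array([(-65,140,12),(85,140,12),(85,-60,12),(-65,-60,12)],float)
for i,c in enumerate(C['top']): print(i,atz(t,c,12).round(1), None if C['side'][i] is None else atz(s,C['side'][i],12).round(1))
def res(p):
    W=M@Ro.from_euler('z',p[2]).as_matrix().T+[p[0],p[1],0]; r=[]
    for d,k in((t,'top'),(s,'side')):
        u=proj(d,W)
        for a,b in zip(u,C[k]):
            if b: r+=list(a-b)
    return np.array(r)
q=least_squares(res,[600,0,0]);print(q.x,res(q.x).round(1))
q.x[2]
L,e=tri([(t,(227.5,203)),(s,(273,275))]);print("lens",L,e)
print("stand foot",atz(t,(241,213),7),"knob top",tri([(t,(319.25,239.25)),(s,(312.5,278.5))]))
print("stub top",atz(t,(346.3,251.3),88),atz(s,(332.3,254),88))
E
python3 - <<'E'
import sys; sys.path.insert(0,'.')
from h import *
t=cam("top");s=cam("side")
cv2.imwrite("pics/c2.png",np.hstack([crop(t,207,172,44,60,9),crop(s,240,252,44,60,9)]))
cv2.imwrite("pics/c3.png",np.hstack([crop(t,325,225,44,60,9),crop(s,305,245,44,60,9)]))
E
```

```text
0 [550.1  28.1  12. ] [549.2  45.1  12. ]
1 [674.3 -50.   12. ] [670.9 -35.7  12. ]
2 [ 568.  -224.6   12. ] None
3 [ 444.7 -146.5   12. ] [ 443.  -131.9   12. ]
[ 529.59999375 -122.67959278   -0.55102383] [-0.7  0.8 -0.6 -0.3 -1.9 -0.7 -2.   0.7  1.  -3.3 -0.9 -2.6  0.1 -1.5]
lens [655.06842879 222.54033298 266.27874737] [np.float64(0.5338978976829214), np.float64(0.5338978976829557)]
stand foot [694.38056108 225.53467349   7.        ] knob top (array([581.88943724, -38.22330806,  52.20841026]), [np.float64(1.7151348194045164), np.float64(1.7151348194045517)])
stub top [ 529.4358621  -122.04076692   88.        ] [ 530.73670237 -120.46010728   88.        ]
```

View pics/c2.png

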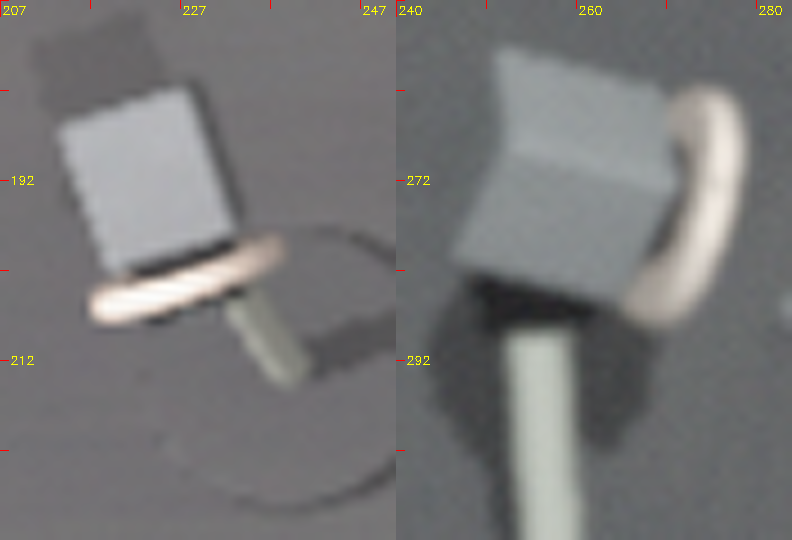

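View pics/c3.png

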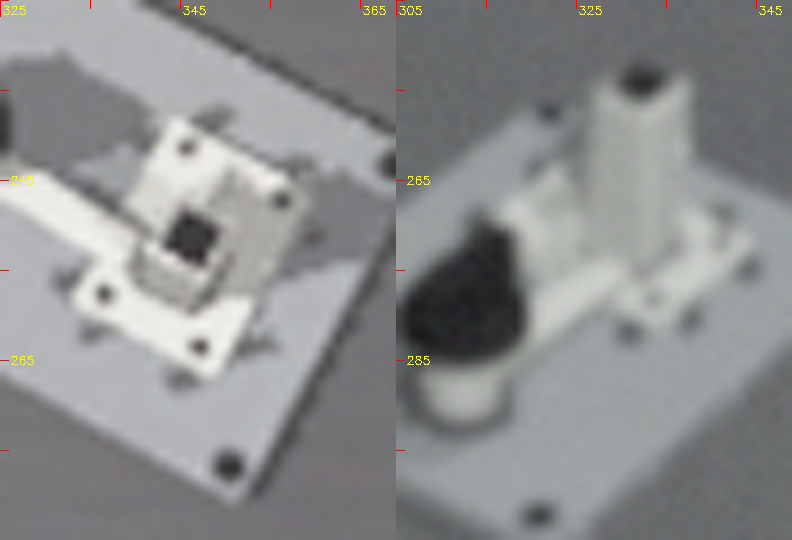

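c2: the box's top-face corners in the top view are at tile pixels (60,127), (187,86), (238,238) and (108,275), with the ring centred near (188,273). In the side view, six box corners and the ring are clear. c3: the stub's open top is centred at tile (190,237) in the top view and (641,80) in the side view. The side-view plate corners I clicked were the underside edge, so the fit uses z=0 for them.

```bash
cat > fit.py <<'E'
from h import *
from scipy.optimize import least_squares
t=cam("top");s=cam("side")
C=[(t,(-65,140,12),(300,251.3)),(t,(85,140,12),(321.3,214.5)),(t,(85,-60,12),(374.5,242.5)),(t,(-65,-60,12),(353.8,280)),
(s,(-65,140,0),(321.3,308)),(s,(85,140,0),(283.8,287.5)),(s,(-65,-60,0),(359.5,273))]
def res(p):
    R=Ro.from_euler('z',p[2]).as_matrix(); return np.concatenate([proj(d,R@m+[p[0],p[1],0])[0]-u for d,m,u in C])
q=least_squares(res,[530,-122,-.55]);print("fixture",q.x,res(q.x).round(1)); fx=q.x
R=Ro.from_euler('z',fx[2]).as_matrix();print("knob axis",R@[0,100,65]+[fx[0],fx[1],0])
T=lambda u,v:(207+u/9-.5+.0,172+v/9-.5); S=lambda u,v:(240+(u-396)/9-.5,252+v/9-.5)
B=[(s,1,-1,1,S(497,47)),(s,0,-1,1,S(667,92)),(s,1,1,1,S(510,147)),(s,0,1,1,S(674,190)),(s,1,1,-1,S(453,260)),(s,0,1,-1,S(625,303)),
(t,1,1,1,T(60,127)),(t,1,-1,1,T(187,86)),(t,0,-1,1,T(238,238)),(t,0,1,1,T(108,275))]
def Rl(p): return (Ro.from_euler('z',p[3])*Ro.from_euler('y',-p[4])).as_matrix()
def rb(p): 
    return np.concatenate([proj(d,p[:3]+Rl(p)@[50*a,22*b,22*c])[0]-u for d,a,b,c,u in B]+[[ (p[4]-np.radians(25))*20]])
q=least_squares(rb,[660,222,266,0,.43]);print("box front ctr",q.x,np.degrees(q.x[3:]),rb(q.x).round(1))
Rb=Rl(q.x)
L,e=tri([(t,T(188,273)),(s,S(694,205))]);print("ring",L,e,"in box frame",Rb.T@(L-q.x[:3]))
print("stand foot",atz(t,(241,213),14), "post base",atz(t,T(290,378),14))
St,e=tri([(t,(325+190/9-.5,225+237/9-.5)),(s,(305+(641-396)/9-.5,245+80/9-.5))]);print("stubtop",St,e)
E
python3 fit.py
```

```text
fixture [ 529.86583556 -126.54869859   -0.55191989] [ 0.4  0.6  0.5 -0.4 -0.8 -0.8 -0.9  0.5  0.9 -1.1 -0.7 -0.5 -0.1  0.7]
knob axis [582.29813767 -41.39675384  65.        ]
box front ctr [6.67191877e+02 2.24802497e+02 2.70334115e+02 2.55726591e-01
 4.33090245e-01] [14.65205436 24.81424321] [ 0.1 -0.7  0.6 -0.4 -0.1 -0.6  1.6 -0.  -0.7  1.  -0.1  1.3 -0.6 -0.7
  0.5 -0.6  0.5 -0.5 -0.2 -0.1 -0.1]
ring [656.87285222 222.38399777 268.59018477] [np.float64(1.489676809695688), np.float64(1.48967680969563)] in box frame [-10.34887078   0.2703325    2.86365224]
stand foot [692.48316866 224.42088807  14.        ] post base [691.09525549 232.23823726  14.        ]
stubtop [ 531.61066957 -119.85010131   90.40738468] [np.float64(0.9614109851626055), np.float64(0.9614109851626738)]
```

```bash
cat > ov.py <<'E'
from h import *
def rings(c,r,R,n=40): a=np.linspace(0,2*np.pi,n); return c+np.c_[r*np.cos(a),r*np.sin(a),0*a]@R.T
def model(fx,foot,lens,yaw):
    R=Ro.from_euler('z',fx[2]).as_matrix(); o=np.array([fx[0],fx[1],0]); g=lambda P,o=o:np.array(P,float)@R.T+o
    f=np.array([foot[0],foot[1],12])
    sq=lambda x0,x1,y0,y1,z:[(x0,y0,z),(x1,y0,z),(x1,y1,z),(x0,y1,z),(x0,y0,z)]
    L=[(g(sq(-65,85,-60,140,12)),0),(g(sq(-65,85,-60,140,0)),0),(g(sq(-30,50,-30,30,6),f),1),(g(sq(-12.5,12.5,-12.5,12.5,76),f),1),
       (rings(g([0,100,53]),24,R),2),(g(sq(-7,7,77,123,77)),2)]
    X=(Ro.from_euler('z',yaw)*Ro.from_euler('y',-np.radians(25))).as_matrix(); l=np.array(lens,float)
    yz=X[:,[1,2,0]]
    L+=[(rings(l,32,yz),0)]
    for b in(12,62): L.append((l+np.array([(b,-22,-22),(b,22,-22),(b,22,22),(b,-22,22),(b,-22,-22)])@X.T,1))
    return L
def draw(d,L,x,y,w,h,s):
    c=crop(d,x,y,w,h,s)
    for P,k in L:
        u=((proj(d,P)-[x,y]+.5)*s*16).round().astype(int); cv2.polylines(c,[u.reshape(-1,1,2)],False,[(0,0,255),(0,200,0),(255,0,255)][k],1,cv2.LINE_AA,4)
    return c
E
python3 - <<'E'
from ov import *
t=cam("top");s=cam("side")
L=model((530,-124,-.552),(530.5,-122),(656,222,264),np.radians(14.8))
a=np.hstack([draw(t,L,296,210,80,74,5),draw(s,L,281,246,80,74,5)])
b=np.hstack([draw(t,L,205,175,57,54,7),draw(s,L,235,250,57,54,7)])
cv2.imwrite("pics/o1.png",cv2.resize(np.vstack([a[:,:798],b]),None,fx=.8,fy=.8,interpolation=cv2.INTER_AREA) if 0 else a)
cv2.imwrite("pics/o2.png",b)
E
```

```text
(no output)
```

View pics/o1.png

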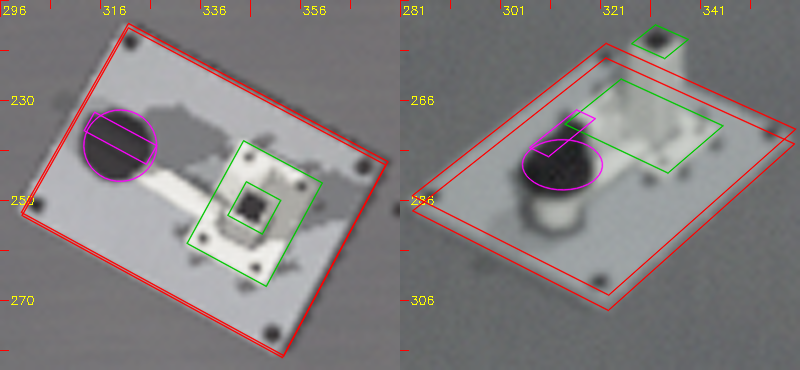

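View pics/o2.png

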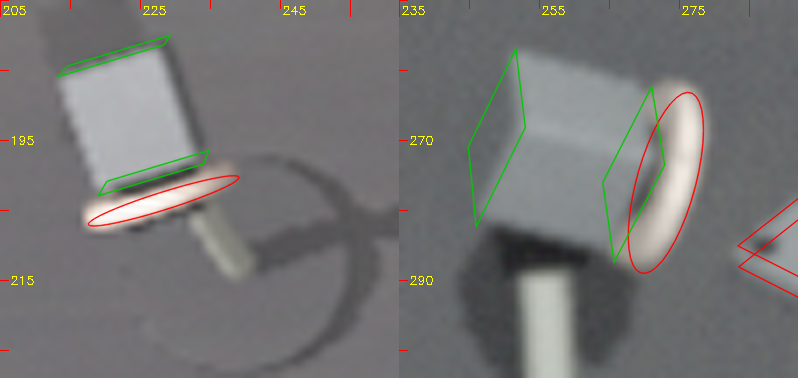

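The fixture, foot and knob model overlays match within about 1 px in both views. The lens ring also matches, with its front face at the model position. One last refinement of the lens yaw, using segmentation of the ring and the box's top face.

Run:
```python
from h import *
t=cam("top")
im=t["color"].astype(np.float32)
def up(x,y,w,h,k=8): return cv2.resize(im[y:y+h,x:x+w],None,fx=k,fy=k,interpolation=cv2.INTER_CUBIC)
def back(p,x,y,k=8): return (np.array(p)+.5)/k-.5+[x,y]
x,y=205,172
u=up(x,y,44,44); r,g,b=u[...,0],u[...,1],u[...,2]
ring=((r-b>12)&(r>175)).astype(np.uint8)
n,lab,st,ce=cv2.connectedComponentsWithStats(ring); i=1+st[1:,4].argmax()
c=np.argwhere(lab==i)[:,::-1].astype(np.float32); m,ev,_=cv2.PCACompute2(c,None)[:3] if len(cv2.PCACompute2(c,None))>2 else (*cv2.PCACompute(c,None),0)
pr=(c-m)@ev[0]; e1=m[0]+ev[0]*pr.min(); e2=m[0]+ev[0]*pr.max()
P,Q=[atz(t,back(e,x,y),263) for e in(e1,e2)]; v=Q-P; print("ring",P,Q,np.linalg.norm(v),"yaw",np.degrees(np.arctan2(v[1],v[0]))%180-90, "ctr",back(m[0],x,y))
cv=cv2.fitEllipse(c.astype(np.int32)) if len(c)>5 else None
gray=u.mean(2); box=((gray>150)&(abs(r-b)<14)&(b>=r-2)).astype(np.uint8)
n,lab,st,ce=cv2.connectedComponentsWithStats(box); i=1+st[1:,4].argmax()
cn=max(cv2.findContours((lab==i).astype(np.uint8),0,1)[0],key=cv2.contourArea)
bx=cv2.boxPoints(cv2.minAreaRect(cn)); q=cv2.approxPolyDP(cn,12,True)[:,0]; print("box area px",st[i,4]/64, len(q))
X0=lambda p,z:atz(t,back(p,x,y),z)
for a,bb in zip(q,np.roll(q,-1,0)):
    A,B=X0(a,290),X0(bb,290); d=B-A; print(back(a,x,y).round(1),"len",np.linalg.norm(d).round(1),"dir",np.degrees(np.arctan2(d[1],d[0])).round(1))
mk=(lab==i).astype(np.uint8)
```

```text
ring [648.4441969 254.118371  263.       ] [663.14025402 198.66512248 263.        ] 57.367559350909325 yaw 14.843140608128365 ctr [226.39890862 203.31594467]
box area px 243.65625 4
[226.8 181.9] len 40.0 dir 106.2
[213.3 186.3] len 49.6 dir -159.8
[219.4 201.8] len 37.6 dir -69.9
[231.9 196.8] len 46.9 dir 17.5
```

The ring gives a yaw of 14.8° and the box 14.7°, so I take 14.8°. That puts the lens near (656, 222.5, 264) and the focus at about (489.8, 178.6, 184.5).

The tool can only spin about the vertical, so I can't tilt it. Instead I'll tip the foot 25° in a light pinch, pivoting it against the fixture's rear pins, then grip hard and lift. The knob comes first: axis at about (582.4, −38.8).

```bash
cat > to.py <<'E'
import sys
from h import *
def go(x,y,z,yaw):
    st=monitor.read_state(); R=Ro.from_euler('xyz',st["eef_rot"]).as_matrix(); d=R.T@(np.array([x,y,z])-st["eef_pos"])/10
    cy=np.arctan2(R[1,0],R[0,0]); sp=np.degrees(cy-yaw)
    return dict(dx=d[0].round(2),dy=d[1].round(2),dz=d[2].round(2),spin=sp.round(1)),st
if __name__=="__main__":
    r,st=go(*map(float,sys.argv[1:5])); print({k:float(v) for k,v in r.items()}); print(st["clock"].__round__(2),st["eef_pos"].round(1),st["eef_rot"].round(3),"j",st["joints"].round(2),"F",st["wrist_force"].round(1),"M",st["moment"].round(2),"gap",round(st["finger_gap"],1))
E
python3 to.py 582.4 -38.8 120 -.552
```

```text
{'dx': -37.57, 'dy': 9.34, 'dz': -55.7, 'spin': 100.4}
0.65 [198.8 512.8 213.4] [-1.571  0.     1.201] j [ 1.13  0.3   1.52 -0.    1.32 -0.07] F [-0.2  0.4 -0.5] M [0.03 0.06 0.02] gap 94.1
```

```bash
R='{"grip":4,"dx":-37.57,"dy":9.3,"dz":-55.7,"spin":100.4}'; python3 -m jog '[{"grip":4,"dx":-37.57,"dy":0,"dz":-55.7,"spin":100.4},{"grip":4,"dx":-37.57,"dy":0,"dz":-55.7,"spin":100.4},{"grip":4,"dx":-37.57,"dy":0,"dz":-55.7,"spin":100.4},{"grip":4,"dx":-37.57,"dy":0,"dz":-55.7,"spin":100.4},{"grip":4,"dx":-37.57,"dy":0,"dz":-55.7,"spin":100.4},{"grip":4,"dx":-37.57,"dy":0,"dz":-55.7,"spin":100.4},{"grip":4,"dx":-37.57,"dy":0,"dz":-55.7,"spin":100.4},{"grip":4,"dx":-37.57,"dy":0,"dz":-55.7,"spin":100.4},{"grip":4,"dx":-37.57,"dy":0,"dz":-55.7,"spin":100.4},{"grip":4,"dx":-37.57,"dy":0,"dz":-55.7,"spin":100.4},{"grip":4,"dx":-37.57,"dy":0,"dz":-55.7,"spin":100.4},{"grip":4,"dx":-37.57,"dy":0,"dz":-55.7,"spin":100.4},{"grip":4,"dx":-37.57,"dy":9.3,"dz":-55.7,"spin":100.4},{"grip":4,"dx":-37.57,"dy":9.3,"dz":-55.7,"spin":100.4},{"grip":4,"dx":-37.57,"dy":9.3,"dz":-55.7,"spin":100.4}]' 20
python3 to.py 582.4 -38.8 64 -.552
python3 - <<'E'
from ov import *
t=cam("top");s=cam("side")
L=model((530,-124,-.552),(530.5,-122),(656,222,264),np.radians(14.8))
cv2.imwrite("pics/k1.png",np.hstack([crop(t,295,195,66,80,6),crop(s,275,215,66,80,6)]))
E
```

```text
clock: 2.52
eef_pos: [581.1, -37.9, 118.8]
eef_rot: [-1.572, 0.004, -0.551]
wrist_force: [0.0, -0.1, 0.1]
finger_gap: 39.7
{'dx': 0.18, 'dy': 5.48, 'dz': 0.0, 'spin': 0.1}
2.52 [581.1 -37.9 118.8] [-1.572  0.004 -0.551] j [-0.13  0.46  1.52  0.    1.16  0.42] F [ 0.  -0.1  0.1] M [-0.07  0.06  0.02] gap 39.7
```

View pics/k1.png

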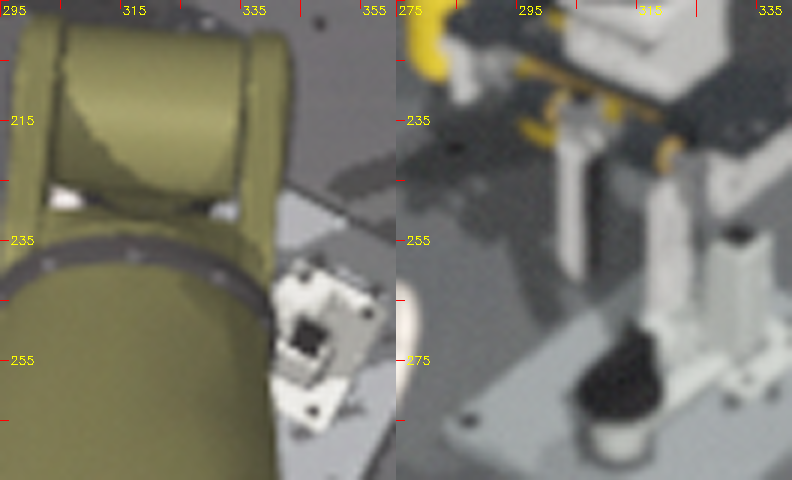

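The side view shows the open fingers straddling the knob's bar, with tips at about (305,261) and (319,266) and the knob at (314,278). The top view is hidden by the arm. I descend and pinch.

```bash
python3 -m jog '[{"grip":4,"dx":0.15,"dy":2,"dz":0},{"grip":4,"dx":0.15,"dy":4,"dz":0},{"grip":4,"dx":0.15,"dy":5,"dz":0},{"grip":4,"dx":0.15,"dy":5.4,"dz":0},{"grip":4,"dx":0.15,"dy":5.4,"dz":0},{"grip":0.5,"dx":0.15,"dy":5.4,"dz":0},{"grip":0.5,"dx":0.15,"dy":5.4,"dz":0},{"grip":0.5,"dx":0.15,"dy":5.4,"dz":0},{"grip":0.5,"dx":0.15,"dy":5.4,"dz":0}]' 20
python3 to.py 582.4 -38.8 64 -.552
```

```text
{'dx': -0.02, 'dy': 5.8, 'dz': -0.06, 'spin': 0.1}
2.62 [582.8 -38.3 122. ] [-1.57e+00 -1.00e-03 -5.51e-01] j [-0.13  0.46  1.52  0.    1.16  0.42] F [-0.  -0.  -0.4] M [-0.1   0.08  0.01] gap 39.9validation failed for argument at $[0]...
```

```bash
python3 -m jog '[{"grip":4,"dx":0,"dy":2,"dz":0,"spin":0},{"grip":4,"dx":0,"dy":4,"dz":0,"spin":0},{"grip":4,"dx":0,"dy":5.2,"dz":0,"spin":0},{"grip":4,"dx":0,"dy":5.7,"dz":0,"spin":0},{"grip":4,"dx":0,"dy":5.7,"dz":0,"spin":0},{"grip":0.5,"dx":0,"dy":5.7,"dz":0,"spin":0},{"grip":0.5,"dx":0,"dy":5.7,"dz":0,"spin":0},{"grip":0.5,"dx":0,"dy":5.7,"dz":0,"spin":0},{"grip":0.5,"dx":0,"dy":5.7,"dz":0,"spin":0}]' 20
python3 to.py 582.4 -38.8 64 -.552
```

```text
clock: 3.75
eef_pos: [582.0, -38.6, 63.6]
eef_rot: [-1.571, 0.001, -0.551]
wrist_force: [-5.2, 0.7, 4.9]
finger_gap: 13.9
{'dx': 0.04, 'dy': -0.04, 'dz': 0.01, 'spin': 0.0}
3.75 [582.  -38.6  63.6] [-1.571e+00  1.000e-03 -5.510e-01] j [-0.13  0.53  1.56  0.    1.05  0.42] F [-5.2  0.7  4.9] M [ 0.32  1.08 -0.  ] gap 13.9
```

```bash
python3 -m jog '[{"grip":0.5,"dx":0,"dy":0,"dz":0,"spin":0},{"grip":0.5,"dx":0,"dy":0.3,"dz":0,"spin":0},{"grip":0.5,"dx":0,"dy":0.6,"dz":0,"spin":0},{"grip":0.5,"dx":0,"dy":0.75,"dz":0,"spin":0},{"grip":0.5,"dx":0,"dy":0.75,"dz":0,"spin":0}]' 50
python3 to.py 582.4 -38.8 56.5 -.552
```

```text
clock: 4.38
eef_pos: [582.1, -38.6, 56.7]
eef_rot: [-1.571, 0.001, -0.551]
wrist_force: [-8.0, 1.6, 10.8]
finger_gap: 13.7
{'dx': 0.04, 'dy': 0.02, 'dz': 0.0, 'spin': 0.0}
4.38 [582.1 -38.6  56.7] [-1.571e+00  1.000e-03 -5.510e-01] j [-0.13  0.54  1.57  0.    1.03  0.42] F [-8.   1.6 10.8] M [0.37 1.68 0.01] gap 13.7
```

Pressed about 7 mm at 10.8 N, which matches the spring fully down. Now I turn it clockwise.

```bash
python3 -m jog '[{"grip":0.5,"dx":0,"dy":0,"dz":0,"spin":8},{"grip":0.5,"dx":0,"dy":0,"dz":0,"spin":16},{"grip":0.5,"dx":0,"dy":0,"dz":0,"spin":24},{"grip":0.5,"dx":0,"dy":0,"dz":0,"spin":32},{"grip":0.5,"dx":0,"dy":0,"dz":0,"spin":40},{"grip":0.5,"dx":0,"dy":0,"dz":0,"spin":48},{"grip":0.5,"dx":0,"dy":0,"dz":0,"spin":56},{"grip":0.5,"dx":0,"dy":0,"dz":0,"spin":64},{"grip":0.5,"dx":0,"dy":0,"dz":0,"spin":70},{"grip":0.5,"dx":0,"dy":0,"dz":0,"spin":74},{"grip":0.5,"dx":0,"dy":0,"dz":0,"spin":77},{"grip":0.5,"dx":0,"dy":0,"dz":0,"spin":77},{"grip":0.5,"dx":0,"dy":0,"dz":0,"spin":77}]' 50
python3 to.py 582.4 -38.8 64 -1.852
```

```text
clock: 6.0
eef_pos: [581.0, -35.7, 56.6]
eef_rot: [-1.575, 0.003, -1.893]
wrist_force: [-15.9, 22.0, 18.1]
finger_gap: 13.7
{'dx': 0.24, 'dy': -0.74, 'dz': 0.22, 'spin': -2.4}
6.0 [581.  -35.7  56.6] [-1.575  0.003 -1.893] j [-0.13  0.54  1.57  0.    1.03  1.77] F [-15.9  22.   18.1] M [4.26 3.18 0.85] gap 13.7
```

The tool yaw changed by 1.34 rad and there are signs of the hard stop (moment and side force). I ease off, let the knob up, open and rise.

```bash
python3 -m jog '[{"grip":0.5,"dx":0,"dy":-0.3,"dz":0,"spin":-1.8},{"grip":0.5,"dx":0,"dy":-0.7,"dz":0,"spin":-1.8},{"grip":0.5,"dx":0,"dy":-0.7,"dz":0,"spin":-1.8},{"grip":5,"dx":0,"dy":-0.7,"dz":0,"spin":-1.8},{"grip":5,"dx":0,"dy":-0.7,"dz":0,"spin":-1.8},{"grip":5,"dx":0,"dy":-0.7,"dz":0,"spin":-1.8},{"grip":5,"dx":0,"dy":-3,"dz":0,"spin":-1.8},{"grip":5,"dx":0,"dy":-8,"dz":0,"spin":-1.8},{"grip":5,"dx":0,"dy":-10,"dz":0,"spin":-1.8},{"grip":5,"dx":0,"dy":-10,"dz":0,"spin":-1.8}]' 50
python3 to.py 530.5 -122 155 -2.123
```

```text
clock: 7.25
eef_pos: [583.0, -39.1, 157.2]
eef_rot: [-1.568, 0.0, -1.864]
wrist_force: [-0.0, -0.2, -0.2]
finger_gap: 49.7
{'dx': 9.45, 'dy': 0.21, 'dz': -2.63, 'spin': 14.8}
7.25 [583.  -39.1 157.2] [-1.568  0.    -1.864] j [-0.13  0.42  1.49 -0.    1.23  1.73] F [-0.  -0.2 -0.2] M [ 0.02  0.16 -0.  ] gap 49.7
```

```bash
python3 -m jog '[{"grip":5,"dx":4.5,"dy":0,"dz":-1.3,"spin":8},{"grip":5,"dx":9.45,"dy":0,"dz":-2.63,"spin":14.8},{"grip":5,"dx":9.45,"dy":0,"dz":-2.63,"spin":14.8},{"grip":5,"dx":9.45,"dy":0.4,"dz":-2.63,"spin":14.8}]' 20
python3 to.py 530.5 -122 64 -2.123
python3 - <<'E'
from ov import *
t=cam("top");s=cam("side")
cv2.imwrite("pics/k2.png",np.hstack([crop(t,295,195,66,80,6),crop(s,282,225,80,80,6)]))
E
```

```text
clock: 7.75
eef_pos: [530.0, -121.5, 151.2]
eef_rot: [-1.571, -0.0, -2.122]
wrist_force: [0.6, -0.0, -0.3]
finger_gap: 50.2
{'dx': 0.02, 'dy': 8.72, 'dz': 0.08, 'spin': 0.1}
7.75 [ 530.  -121.5  151.2] [-1.571 -0.    -2.122] j [-0.29  0.35  1.61  0.    1.18  1.83] F [ 0.6 -0.  -0.3] M [ 0.04  0.15 -0.03] gap 50.2
```

View pics/k2.png

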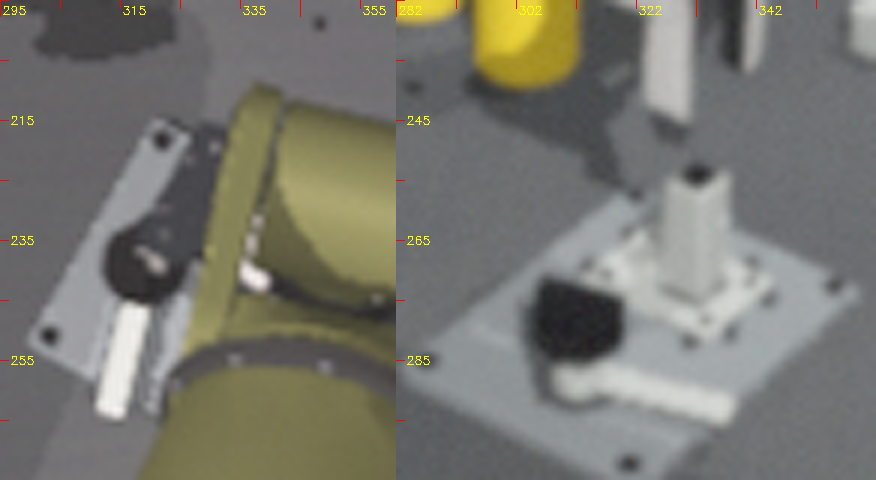

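k2 shows the keeper arm swung clear, pointing away toward (311,262) in the top view and (337,293) in the side view. The knob is up. The foot is still in its pins, including two behind the rear edge. I grip low first and push it back against those rear pins so the pivot edge is known.

```bash
python3 -m jog '[{"grip":5,"dx":0,"dy":3,"dz":0.08,"spin":0},{"grip":5,"dx":0,"dy":7,"dz":0.08,"spin":0},{"grip":5,"dx":0,"dy":10,"dz":0.08,"spin":0},{"grip":5,"dx":0,"dy":11.7,"dz":0.08,"spin":0},{"grip":5,"dx":0,"dy":12.1,"dz":0.08,"spin":0},{"grip":5,"dx":0,"dy":12.1,"dz":0.08,"spin":0},{"grip":1.5,"dx":0,"dy":12.1,"dz":0.08,"spin":0},{"grip":1.5,"dx":0,"dy":12.1,"dz":0.08,"spin":0},{"grip":1.5,"dx":0,"dy":12.1,"dz":0.08,"spin":0},{"grip":1.5,"dx":0,"dy":12.1,"dz":0.08,"spin":0}]' 30
python3 to.py 530.5 -122 30 -2.123
```

```text
clock: 9.1
eef_pos: [530.9, -122.0, 31.5]
eef_rot: [-1.57, 0.0, -2.122]
wrist_force: [0.8, 3.1, 6.1]
finger_gap: 25.0
{'dx': 0.02, 'dy': 0.15, 'dz': -0.04, 'spin': 0.1}
9.1 [ 530.9 -122.    31.5] [-1.57   0.    -2.122] j [-0.29  0.51  1.69  0.    0.94  1.83] F [0.8 3.1 6.1] M [ 0.53  0.16 -0.1 ] gap 25.0
```

```bash
python3 -m jog '[{"grip":4,"dx":0,"dy":0,"dz":0,"spin":0},{"grip":4,"dx":0,"dy":-1,"dz":0,"spin":0},{"grip":4,"dx":0,"dy":-1,"dz":0,"spin":0},{"grip":1.5,"dx":0,"dy":-1,"dz":0,"spin":0},{"grip":1.5,"dx":0,"dy":-1,"dz":0,"spin":0},{"grip":1.5,"dx":0,"dy":-1,"dz":0,"spin":0}]' 40
python3 to.py 530.5 -122 40 -2.123
python3 -m jog '[{"grip":1.5,"dx":0,"dy":0,"dz":-0.1,"spin":0},{"grip":1.5,"dx":0,"dy":0,"dz":-0.1,"spin":0}]' 40
python3 to.py 530.5 -122 40 -2.123
```

```text
clock: 9.85
eef_pos: [530.5, -122.0, 40.8]
eef_rot: [-1.571, -0.0, -2.122]
wrist_force: [-0.3, 0.4, -0.4]
finger_gap: 24.8
{'dx': -0.01, 'dy': 0.08, 'dz': 0.0, 'spin': 0.0}
9.85 [ 530.5 -122.    40.8] [-1.571 -0.    -2.122] j [-0.29  0.49  1.69  0.    0.96  1.83] F [-0.3  0.4 -0.4] M [0.08 0.16 0.  ] gap 24.8
clock: 10.1
eef_pos: [529.6, -121.6, 40.8]
eef_rot: [-1.571, -0.0, -2.122]
wrist_force: [0.6, -1.7, -1.1]
finger_gap: 24.8
{'dx': -0.01, 'dy': 0.08, 'dz': 0.1, 'spin': 0.1}
10.1 [ 529.6 -121.6   40.8] [-1.571 -0.    -2.122] j [-0.29  0.49  1.69 -0.    0.96  1.83] F [ 0.6 -1.7 -1.1] M [ 0.02  0.07 -0.02] gap 24.8
```

```bash
python3 -m jog '[{"grip":1.5,"dx":0,"dy":0,"dz":-0.08,"spin":0},{"grip":1.5,"dx":0,"dy":0,"dz":-0.08,"spin":0}]' 40
python3 -m jog '[{"grip":1.5,"dx":0,"dy":0,"dz":-0.08,"spin":0},{"grip":1.5,"dx":0,"dy":0,"dz":-0.08,"spin":0}]' 40
```

```text
clock: 10.35
eef_pos: [528.8, -121.1, 40.8]
eef_rot: [-1.571, -0.0, -2.122]
wrist_force: [0.1, -1.1, -1.9]
finger_gap: 24.9
clock: 10.6
eef_pos: [528.3, -120.7, 40.8]
eef_rot: [-1.571, -0.0, -2.122]
wrist_force: [0.8, -1.1, -5.3]
finger_gap: 24.8
```

```bash
python3 -m jog '[{"grip":1.5,"dx":0,"dy":0,"dz":-0.08,"spin":0},{"grip":1.5,"dx":0,"dy":0,"dz":-0.08,"spin":0},{"grip":1.5,"dx":0,"dy":0,"dz":-0.08,"spin":0}]' 40
python3 to.py 530.5 -122 40 -2.123
python3 - <<'E'
from ov import *
s=cam("side")
cv2.imwrite("pics/k3.png",crop(s,305,235,60,60,10))
E
```

```text
clock: 10.98
eef_pos: [528.0, -120.6, 41.0]
eef_rot: [-1.57, 0.0, -2.122]
wrist_force: [4.0, -2.1, -6.8]
finger_gap: 24.6
{'dx': -0.01, 'dy': 0.1, 'dz': 0.28, 'spin': 0.0}
10.97 [ 528.  -120.6   41. ] [-1.57   0.    -2.122] j [-0.29  0.49  1.7  -0.    0.95  1.83] F [ 4.  -2.1 -6.8] M [-0.61 -0.81 -0.09] gap 24.6
```

View pics/k3.png

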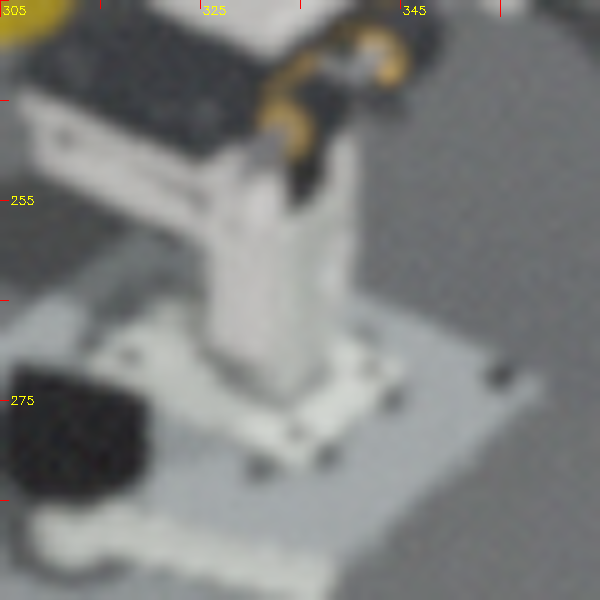

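The foot is up against the rear pins: force along the foot's x is up to 4.5 N and motion has stopped near (528.1, −120.7). I re-grip higher (grasp 57 mm above the underside) with a light force.

```bash
python3 -m jog '[{"grip":1.5,"dx":0,"dy":0,"dz":0.06,"spin":0},{"grip":4,"dx":0,"dy":0,"dz":0.06,"spin":0},{"grip":4,"dx":0,"dy":-1.72,"dz":0.06,"spin":0},{"grip":4,"dx":0,"dy":-1.72,"dz":0.06,"spin":0},{"grip":1.5,"dx":0,"dy":-1.72,"dz":0.06,"spin":0},{"grip":1.5,"dx":0,"dy":-1.72,"dz":0.06,"spin":0},{"grip":1.5,"dx":0,"dy":-1.72,"dz":0.06,"spin":0}]' 15
python3 to.py 528.2 -120.7 58 -2.123
```

```text
clock: 11.9
eef_pos: [528.0, -120.6, 58.0]
eef_rot: [-1.571, -0.0, -2.122]
wrist_force: [0.0, 0.4, 0.5]
finger_gap: 25.1
{'dx': 0.0, 'dy': -0.0, 'dz': 0.02, 'spin': 0.0}
11.9 [ 528.  -120.6   58. ] [-1.571 -0.    -2.122] j [-0.29  0.46  1.69  0.    0.99  1.83] F [0.  0.4 0.5] M [ 0.13  0.25 -0.02] gap 25.1
```

```bash
python3 -m jog '[{"grip":1.5,"dx":0,"dy":-0.12,"dz":-0.3,"spin":0},{"grip":1.5,"dx":0,"dy":-0.25,"dz":-0.61,"spin":0},{"grip":1.5,"dx":0,"dy":-0.37,"dz":-0.95,"spin":0},{"grip":1.5,"dx":0,"dy":-0.48,"dz":-1.3,"spin":0},{"grip":1.5,"dx":0,"dy":-0.48,"dz":-1.3,"spin":0}]' 15
python3 to.py 528.2 -120.7 58 -2.123
```

```text
clock: 12.52
eef_pos: [516.8, -113.6, 63.0]
eef_rot: [-1.571, -0.0, -2.122]
wrist_force: [1.7, -2.1, -4.6]
finger_gap: 24.8
{'dx': 0.0, 'dy': 0.5, 'dz': 1.35, 'spin': 0.1}
12.53 [ 516.8 -113.6   63. ] [-1.571 -0.    -2.122] j [-0.29  0.43  1.72  0.    0.99  1.84] F [ 1.7 -2.1 -4.6] M [-0.27 -0.22 -0.04] gap 24.8
```

```bash
python3 -m jog '[{"grip":1.5,"dx":0,"dy":0.05,"dz":-0.1,"spin":0},{"grip":1.5,"dx":0,"dy":0,"dz":-0.4,"spin":0},{"grip":1.5,"dx":0,"dy":-0.04,"dz":-0.72,"spin":0},{"grip":1.5,"dx":0,"dy":-0.08,"dz":-1.05,"spin":0},{"grip":1.5,"dx":0,"dy":-0.1,"dz":-1.39,"spin":0},{"grip":1.5,"dx":0,"dy":-0.1,"dz":-1.39,"spin":0}]' 15
python3 to.py 528.2 -120.7 58 -2.123
python3 - <<'E'
from ov import *
s=cam("side")
cv2.imwrite("pics/k4.png",crop(s,290,225,75,75,8)); np.save("s_k4.npy",s["color"])
E
```

```text
clock: 13.28
eef_pos: [505.6, -106.7, 64.5]
eef_rot: [-1.569, 0.0, -2.122]
wrist_force: [3.6, -3.5, 0.7]
finger_gap: 24.5
{'dx': 0.01, 'dy': 0.65, 'dz': 2.65, 'spin': 0.1}
13.28 [ 505.6 -106.7   64.5] [-1.569  0.    -2.122] j [-0.28  0.4   1.76 -0.    0.98  1.84] F [ 3.6 -3.5  0.7] M [-0.6  -0.56 -0.06] gap 24.5
```

Position and forces fit tipping: moved back 26.5 mm, up 6.5 mm, pin reaction about 5 N, rear edge carried by the fixture. I grip hard, lift and check the load.

```bash
python3 -m jog '[{"grip":1.5,"dx":0,"dy":0,"dz":0,"spin":0},{"grip":1.5,"dx":0,"dy":0,"dz":0,"spin":0},{"grip":1.5,"dx":0,"dy":-0.2,"dz":0.08,"spin":0},{"grip":1.5,"dx":0,"dy":-1,"dz":0.15,"spin":0},{"grip":1.5,"dx":0,"dy":-3,"dz":0.15,"spin":0},{"grip":1.5,"dx":0,"dy":-6,"dz":0.15,"spin":0},{"grip":1.5,"dx":0,"dy":-10,"dz":0.15,"spin":0},{"grip":1.5,"dx":0,"dy":-12.6,"dz":0.15,"spin":0},{"grip":1.5,"dx":0,"dy":-12.6,"dz":0.15,"spin":0},{"grip":1.5,"dx":0,"dy":-12.6,"dz":0.15,"spin":0}]' 60
python3 to.py 482 176.5 190.7 -1.3125
```

```text
clock: 14.58
eef_pos: [505.7, -107.0, 188.3]
eef_rot: [-1.574, -0.001, -2.122]
wrist_force: [0.0, 0.9, -3.8]
finger_gap: 24.8
{'dx': -22.91, 'dy': -0.2, 'dz': -16.87, 'spin': -46.4}
14.57 [ 505.7 -107.   188.3] [-1.574e+00 -1.000e-03 -2.122e+00] j [-0.28  0.25  1.64  0.    1.25  1.84] F [ 0.   0.9 -3.8] M [0.07 0.19 0.01] gap 24.8
```

```bash
python3 -m jog '[{"grip":1.5,"dx":-2,"dy":-0.2,"dz":-1.5,"spin":-4},{"grip":1.5,"dx":-5,"dy":-0.2,"dz":-3.7,"spin":-10},{"grip":1.5,"dx":-8,"dy":-0.2,"dz":-6,"spin":-16},{"grip":1.5,"dx":-11,"dy":-0.2,"dz":-8.2,"spin":-23},{"grip":1.5,"dx":-14,"dy":-0.2,"dz":-10.4,"spin":-29},{"grip":1.5,"dx":-17,"dy":-0.2,"dz":-12.6,"spin":-35},{"grip":1.5,"dx":-20,"dy":-0.2,"dz":-14.8,"spin":-40},{"grip":1.5,"dx":-22,"dy":-0.2,"dz":-16.2,"spin":-44},{"grip":1.5,"dx":-22.91,"dy":-0.2,"dz":-16.87,"spin":-46.4},{"grip":1.5,"dx":-22.91,"dy":-0.2,"dz":-16.87,"spin":-46.4},{"grip":1.5,"dx":-22.91,"dy":-0.2,"dz":-16.87,"spin":-46.4}]' 60
python3 to.py 482 176.5 190.7 -1.3125
cat > ov2.py <<'E'
from ov import *
def foot(mid,yaw,tilt):
    X=(Ro.from_euler('z',yaw)*Ro.from_euler('y',-tilt)).as_matrix(); q=lambda P:np.array(mid)+np.array(P,float)@X.T
    sq=lambda x0,x1,y0,y1,z:q([(x0,y0,z),(x1,y0,z),(x1,y1,z),(x0,y1,z),(x0,y0,z)])
    L=[(sq(-30,50,-30,30,-38),0),(sq(-30,50,-30,30,-32),0),(sq(-12.5,12.5,-12.5,12.5,38),0)]
    for a,b in((1,1),(1,-1),(-1,1),(-1,-1)): L.append((q([(12.5*a,12.5*b,-32),(12.5*a,12.5*b,38)]),0))
    return L
E
python3 - <<'E'
from ov2 import *
t=cam("top");s=cam("side"); np.save("sf.npy",s["color"]); np.save("tf.npy",t["color"])
F=foot((489.8,178.6,184.5),np.radians(14.8),np.radians(25))
u=proj(s,[489.8,178.6,184.5])[0].round().astype(int); v=proj(t,[489.8,178.6,184.5])[0].round().astype(int); print(u,v)
x,y=u[0]-33,u[1]-37
cv2.imwrite("pics/f1.png",np.hstack([crop(s,x,y,66,75,6),draw(s,F,x,y,66,75,6)]))
x,y=v[0]-33,v[1]-37
cv2.imwrite("pics/f1t.png",np.hstack([crop(t,x,y,66,75,6),draw(t,F,x,y,66,75,6)]))
E
```

```text
clock: 15.95
eef_pos: [482.8, 175.4, 191.6]
eef_rot: [-1.572, -0.0, -1.314]
wrist_force: [0.2, -0.7, -3.5]
finger_gap: 24.6
{'dx': -0.13, 'dy': 0.09, 'dz': -0.05, 'spin': -0.1}
15.95 [482.8 175.4 191.6] [-1.572 -0.    -1.314] j [ 0.28  0.24  1.65 -0.    1.25  1.59] F [ 0.2 -0.7 -3.5] M [-0.05  0.22  0.01] gap 24.6
[341 294] [248 264]
```

View pics/f1.png

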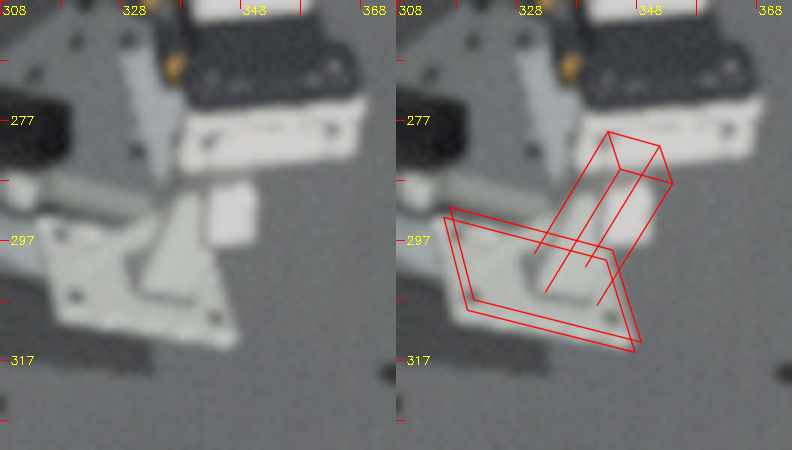

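f1: the foot is held and clearly leaned back. The front plate edge runs from (314.5,293.5) to (318,310.5) and the rear-near corner is at (347.5,315). Compared with the 25° model its front sits slightly low, so I fit the tilt numerically to the plate's edges.

```bash
cat > icp.py <<'E'
from ov2 import *
from scipy.optimize import least_squares
from scipy.ndimage import map_coordinates
def fit(d,img,tcp,tyaw,z0,verbose=True,sk=None):
    g=cv2.GaussianBlur(img.astype(np.float32).mean(2),(0,0),.6); yaw=tyaw+np.pi/2; Z=Ro.from_euler('z',yaw).as_matrix()
    corners=np.array([(x,y,z) for x in(-30,50) for y in(-30,30) for z in(-38,-32)],float)
    def pose(p): return np.array(tcp)+Z@[p[0],p[3] if len(p)>3 else 0,p[1]], (Ro.from_euler('z',yaw)*Ro.from_euler('y',-p[2])).as_matrix()
    edges=[((50,-30),(50,30)),((50,30),(-30,30)),((-30,30),(-30,-30))]
    def obs(p):
        m,X=pose(p); u=proj(d,m+corners@X.T); c=u.mean(0); out=[]
        for a,b in edges:
            best=None
            for z in(-38,-32):
                P=proj(d,[m+X@[*a,z],m+X@[*b,z]]); n=np.array([P[1]-P[0]])[0][::-1]*[1,-1]; n=n/np.linalg.norm(n)
                if n@(P.mean(0)-c)<0:n=-n
                o=n@(P.mean(0)-c)
                if best is None or o>best[0]: best=(o,P,n,z)
            _,P,n,z=best
            for s in np.linspace(.12,.88,16) if a!=(-30,30) else np.linspace(.1,.45,8):
                q=P[0]+s*(P[1]-P[0]); r=np.arange(-4,4.01,.1); pts=q+r[:,None]*n
                v=map_coordinates(g,[pts[:,1],pts[:,0]],order=1); dv=-np.gradient(v)*np.exp(-(r/3)**2)
                out.append((np.array([*(np.array(a)*(1-s)+np.array(b)*s),z]),pts[dv.argmax()],n,dv.max()))
        return out
    p=np.array([8.,-6.2,z0])
    for k in range(15):
        O=[o for o in obs(p) if o[3]>1.0]
        def f(p):
            m,X=pose(p); return np.array([n@(proj(d,m+X@M)[0]-q) for M,q,n,_ in O])
        r=least_squares(f,p,loss='soft_l1',f_scale=.3); p=r.x
    rs=f(p); cov=np.linalg.inv(r.jac.T@r.jac)*np.mean(rs**2)
    return p,pose(p)[0],len(O),np.sqrt(np.mean(rs**2)),np.sqrt(np.diag(cov))
E
python3 - <<'E'
from icp import *
s=cam("side"); st=monitor.read_state(); print(st["eef_pos"].round(1),st["eef_rot"].round(3))
for img in (np.load("sf.npy"),s["color"]):
  for z0 in(18,25):
    p,m,n,e,sd=fit(s,img,st["eef_pos"],st["eef_rot"][2],np.radians(z0)); print(p[:2].round(2),"tilt",np.degrees(p[2]).round(2),"mid",m.round(1),n,e.round(2),sd)
E
```

```text
[482.9 175.5 191.9] [-1.571 -0.    -1.314]
[14.37 -8.18] tilt 18.68 mid [496.8 179.2 183.7] 36 0.2 [0.22003213 0.22275949 0.00591235]
[14.33 -8.21] tilt 18.71 mid [496.8 179.2 183.7] 36 0.19 [0.22439709 0.2213543  0.00584029]
[14.36 -8.12] tilt 18.67 mid [496.8 179.2 183.8] 36 0.19 [0.21081261 0.21699408 0.00567451]
[14.35 -8.1 ] tilt 18.66 mid [496.8 179.2 183.8] 36 0.19 [0.20785081 0.21484059 0.0055555 ]
```

The fit gives a tilt of 18.7° (±0.4), with the stub about 7 mm off the pad centre. The light pinch slid as well as pivoted. I'll go back to the pins and tip another ~6.5° with a firm grip, where pivoting should win over sliding.

```bash
python3 -m jog '[{"grip":1.5,"dx":2,"dy":0,"dz":-1.5,"spin":4},{"grip":1.5,"dx":2,"dy":0,"dz":-1.5,"spin":4}]' 60 >/dev/null; python3 to.py 506.9 -107.5 188 -2.1225
```

```text
{'dx': 26.11, 'dy': 0.41, 'dz': -1.5, 'spin': 42.3}
16.35 [473.3 151.9 192.1] [-1.571 -0.    -1.384] j [ 0.24  0.2   1.7  -0.    1.24  1.62] F [-0.6  0.2 -4.3] M [-0.01  0.21  0.01] gap 24.9
```

```bash
python3 -m jog '[{"grip":1.5,"dx":3,"dy":0,"dz":-0.2,"spin":5},{"grip":1.5,"dx":7,"dy":0,"dz":-0.4,"spin":11},{"grip":1.5,"dx":11,"dy":0,"dz":-0.6,"spin":18},{"grip":1.5,"dx":15,"dy":0,"dz":-0.9,"spin":25},{"grip":1.5,"dx":19,"dy":0,"dz":-1.1,"spin":31},{"grip":1.5,"dx":23,"dy":0,"dz":-1.3,"spin":37},{"grip":1.5,"dx":25.3,"dy":0.2,"dz":-1.45,"spin":41},{"grip":1.5,"dx":26.11,"dy":0.41,"dz":-1.5,"spin":42.3},{"grip":1.5,"dx":26.11,"dy":0.41,"dz":-1.5,"spin":42.3},{"grip":1.5,"dx":26.11,"dy":0.41,"dz":-1.5,"spin":42.3}]' 60 >/dev/null; python3 to.py 506.9 -107.5 66 -2.1225
```

```text
{'dx': 0.22, 'dy': 12.19, 'dz': 0.04, 'spin': 0.2}
17.6 [ 507.7 -105.4  187.9] [-1.571  0.    -2.118] j [-0.28  0.25  1.64  0.    1.25  1.84] F [ 0.2  0.7 -4.5] M [0.09 0.28 0.04] gap 24.0
```

```bash
python3 -m jog '[{"grip":1.5,"dx":0.1,"dy":4,"dz":0,"spin":0},{"grip":1.5,"dx":0.15,"dy":8,"dz":0,"spin":0.2},{"grip":1.5,"dx":0.15,"dy":10.5,"dz":0,"spin":0.2},{"grip":1.5,"dx":0.15,"dy":11.5,"dz":0,"spin":0.2},{"grip":1.5,"dx":0.15,"dy":12,"dz":0,"spin":0.2},{"grip":1.5,"dx":0.15,"dy":12.2,"dz":0,"spin":0.2},{"grip":1.5,"dx":0.15,"dy":12.2,"dz":0,"spin":0.2}]' 60; python3 to.py 505.6 -106.7 64.5 -2.1225
```

```text
clock: 18.48
eef_pos: [507.2, -107.6, 66.5]
eef_rot: [-1.57, 0.0, -2.124]
wrist_force: [0.9, 0.2, -4.2]
finger_gap: 24.8
{'dx': 0.01, 'dy': 0.2, 'dz': -0.19, 'spin': -0.1}
18.48 [ 507.2 -107.6   66.5] [-1.57   0.    -2.124] j [-0.28  0.4   1.75 -0.    0.98  1.84] F [ 0.9  0.2 -4.2] M [ 0.07  0.25 -0.  ] gap 24.8
```

```bash
python3 -m jog '[{"grip":1.5,"dx":0,"dy":0.12,"dz":0,"spin":0},{"grip":1.5,"dx":0,"dy":0.16,"dz":-0.17,"spin":0},{"grip":1.5,"dx":0,"dy":0.16,"dz":-0.17,"spin":0}]' 60; python3 -m jog '[{"grip":1.5,"dx":0,"dy":0,"dz":-0.3,"spin":0},{"grip":1.5,"dx":0,"dy":0,"dz":-0.6,"spin":0},{"grip":1.5,"dx":0,"dy":0,"dz":-0.85,"spin":0},{"grip":1.5,"dx":0,"dy":0,"dz":-0.85,"spin":0}]' 60;  python3 to.py 505.6 -106.7 64.5 -2.1225
```

```text
clock: 18.85
eef_pos: [505.8, -106.8, 64.6]
eef_rot: [-1.569, 0.0, -2.124]
wrist_force: [2.8, -2.3, -3.1]
finger_gap: 24.7
clock: 19.35
eef_pos: [500.4, -103.4, 65.2]
eef_rot: [-1.564, 0.001, -2.124]
wrist_force: [11.7, -9.1, -8.5]
finger_gap: 25.1
{'dx': 0.0, 'dy': 0.07, 'dz': 0.62, 'spin': -0.1}
19.35 [ 500.4 -103.4   65.2] [-1.564e+00  1.000e-03 -2.124e+00] j [-0.28  0.39  1.78 -0.    0.97  1.85] F [11.7 -9.1 -8.5] M [-2.11 -2.74 -0.08] gap 25.1
```

```bash
python3 -m jog '[{"grip":1.5,"dx":0,"dy":0.05,"dz":-0.15,"spin":0},{"grip":1.5,"dx":0,"dy":0.05,"dz":-0.25,"spin":0},{"grip":1.5,"dx":0,"dy":0.05,"dz":-0.25,"spin":0}]' 60;  python3 - <<'E'
from icp import *
s=cam("side"); st=monitor.read_state(); print(st["eef_pos"].round(1),st["eef_rot"].round(3))
for z0 in(20,25):
    p,m,n,e,sd=fit(s,s["color"],st["eef_pos"],st["eef_rot"][2],np.radians(z0)); print(p[:2].round(2),"tilt",np.degrees(p[2]).round(2),"mid",m.round(1),n,e.round(2),sd)
E
```

```text
clock: 19.73
eef_pos: [498.7, -102.4, 65.1]
eef_rot: [-1.563, 0.001, -2.124]
wrist_force: [11.7, -10.1, -6.4]
finger_gap: 24.8
[ 498.6 -102.4   65.1] [-1.563e+00  1.000e-03 -2.124e+00]
[19.1  -5.65] tilt 24.44 mid [ 514.9 -112.4   59.5] 40 0.24 [0.58347193 0.5642944  0.01757498]
[19.2  -5.63] tilt 24.31 mid [ 515.  -112.5   59.5] 40 0.24 [0.58426816 0.57457575 0.01777441]
```

```bash
python3 -m jog '[{"grip":1.5,"dx":0,"dy":-0.05,"dz":0.2,"spin":0},{"grip":1.5,"dx":0,"dy":-0.3,"dz":0.4,"spin":0},{"grip":1.5,"dx":0,"dy":-1.2,"dz":0.4,"spin":0},{"grip":1.5,"dx":0,"dy":-4,"dz":0.4,"spin":0},{"grip":1.5,"dx":0,"dy":-8,"dz":0.4,"spin":0},{"grip":1.5,"dx":0,"dy":-12,"dz":0.4,"spin":0},{"grip":1.5,"dx":0,"dy":-12.6,"dz":0.4,"spin":0},{"grip":1.5,"dx":0,"dy":-12.6,"dz":0.4,"spin":0}]' 60;  python3 - <<'E'
from icp import *
s=cam("side"); st=monitor.read_state(); print(st["eef_pos"].round(1),st["eef_rot"].round(3))
for z0 in(20,25):
    p,m,n,e,sd=fit(s,s["color"],st["eef_pos"],st["eef_rot"][2],np.radians(z0)); print(p[:2].round(2),"tilt",np.degrees(p[2]).round(2),"mid",m.round(1),n,e.round(2),sd)
E
python3 to.py 476 172 191 -1.3125
```

```text
clock: 20.78
eef_pos: [499.0, -102.8, 188.9]
eef_rot: [-1.572, -0.0, -2.124]
wrist_force: [-0.1, -0.1, -4.5]
finger_gap: 24.5
[ 498.8 -102.7  188.2] [-1.573e+00 -1.000e-03 -2.124e+00]
[19.47 -6.82] tilt 23.57 mid [ 515.4 -112.9  181.4] 40 0.19 [0.42524801 0.34170673 0.01109828]
[19.49 -6.84] tilt 23.57 mid [ 515.4 -112.9  181.4] 40 0.19 [0.41743922 0.34198825 0.01093424]
{'dx': -22.18, 'dy': -0.25, 'dz': -16.37, 'spin': -46.5}
20.82 [ 498.8 -102.7  188.2] [-1.573e+00 -1.000e-03 -2.124e+00] j [-0.28  0.23  1.67  0.    1.24  1.85] F [-1.2  0.3 -4.4] M [ 0.11  0.25 -0.04] gap 24.5
```

```bash
python3 to.py 470.9 173.6 191.3 -1.3125
```

```text
{'dx': -22.05, 'dy': -0.28, 'dz': -16.89, 'spin': -46.5}
20.82 [ 498.8 -102.7  188.2] [-1.573e+00 -1.000e-03 -2.124e+00] j [-0.28  0.23  1.67  0.    1.24  1.85] F [-1.2  0.3 -4.4] M [ 0.11  0.25 -0.04] gap 24.5
```

```bash
python3 -m jog '[{"grip":1.5,"dx":-2,"dy":-0.2,"dz":-1.5,"spin":-4},{"grip":1.5,"dx":-5,"dy":-0.2,"dz":-3.7,"spin":-10},{"grip":1.5,"dx":-8,"dy":-0.2,"dz":-6,"spin":-16},{"grip":1.5,"dx":-11,"dy":-0.2,"dz":-8.2,"spin":-23},{"grip":1.5,"dx":-14,"dy":-0.25,"dz":-10.4,"spin":-29},{"grip":1.5,"dx":-17,"dy":-0.25,"dz":-12.6,"spin":-35},{"grip":1.5,"dx":-20,"dy":-0.25,"dz":-15.3,"spin":-41},{"grip":1.5,"dx":-21.5,"dy":-0.25,"dz":-16.5,"spin":-45},{"grip":1.5,"dx":-22.05,"dy":-0.25,"dz":-16.89,"spin":-46.5},{"grip":1.5,"dx":-22.05,"dy":-0.25,"dz":-16.89,"spin":-46.5},{"grip":1.5,"dx":-22.05,"dy":-0.25,"dz":-16.89,"spin":-46.5},{"grip":1.5,"dx":-22.05,"dy":-0.25,"dz":-16.89,"spin":-46.5}]' 60
python3 - <<'E'
from icp import *
s=cam("side");t=cam("top"); st=monitor.read_state(); print(st["clock"],st["eef_pos"].round(1),st["eef_rot"].round(3))
for z0 in(20,25):
    p,m,n,e,sd=fit(s,s["color"],st["eef_pos"],st["eef_rot"][2],np.radians(z0)); print(p[:2].round(2),"tilt",np.degrees(p[2]).round(2),"mid",m.round(1),n,e.round(2),sd)
F=foot(m,st["eef_rot"][2]+np.pi/2,p[2])
u=proj(s,m)[0].round().astype(int); v=proj(t,m)[0].round().astype(int)
cv2.imwrite("pics/f2.png",np.vstack([np.hstack([crop(s,u[0]-33,u[1]-25,66,50,6),draw(s,F,u[0]-33,u[1]-25,66,50,6)]),np.hstack([crop(t,v[0]-33,v[1]-25,66,50,6),draw(t,F,v[0]-33,v[1]-25,66,50,6)])]))
E
```

```text
clock: 22.32
eef_pos: [471.7, 172.8, 192.2]
eef_rot: [-1.571, -0.0, -1.314]
wrist_force: [0.3, -0.3, -4.3]
finger_gap: 24.5
22.425 [471.7 173.  192.3] [-1.571 -0.    -1.313]
[  5.06 -12.98] tilt 22.88 mid [476.6 174.3 179.3] 20 0.42 [0.87587805 0.69465295 0.02202059]
[  5.06 -13.  ] tilt 22.89 mid [476.6 174.3 179.3] 20 0.44 [0.91931229 0.74840887 0.02386675]
```

```bash
sed -i 's/def fit(d,img,tcp,tyaw,z0,/def fit(d,img,tcp,tyaw,z0,p0=(19,-7),/; s/np.array(\[8.,-6.2,z0\])/np.array([*p0,z0],float)/' icp.py
cat > m.py <<'E'
from icp import *
s=cam("side");t=cam("top"); st=monitor.read_state(); print(st["clock"],st["eef_pos"].round(1),st["eef_rot"].round(3))
for z0,p0 in((20,(19,-7)),(25,(19,-7)),(25,(16,-5))):
    p,m,n,e,sd=fit(s,s["color"],st["eef_pos"],st["eef_rot"][2],np.radians(z0),p0); print(p[:2].round(2),"tilt",np.degrees(p[2]).round(2),"mid",m.round(1),n,e.round(2),sd.round(3))
F=foot(m,st["eef_rot"][2]+np.pi/2,p[2])
u=proj(s,m)[0].round().astype(int); v=proj(t,m)[0].round().astype(int)
cv2.imwrite("pics/f2.png",np.vstack([np.hstack([crop(s,u[0]-33,u[1]-25,66,50,6),draw(s,F,u[0]-33,u[1]-25,66,50,6)]),np.hstack([crop(t,v[0]-33,v[1]-25,66,50,6),draw(t,F,v[0]-33,v[1]-25,66,50,6)])]))
E
python3 m.py
```

```text
22.525 [471.7 173.1 192.3] [-1.571 -0.    -1.313]
[19.31 -6.72] tilt 21.7 mid [490.3 178.1 185.6] 31 0.2 [0.259 0.254 0.006]
[19.29 -6.74] tilt 21.69 mid [490.3 178.1 185.6] 31 0.19 [0.253 0.249 0.006]
[19.26 -6.72] tilt 21.72 mid [490.3 178.1 185.6] 31 0.19 [0.244 0.238 0.006]
```

View pics/f2.png

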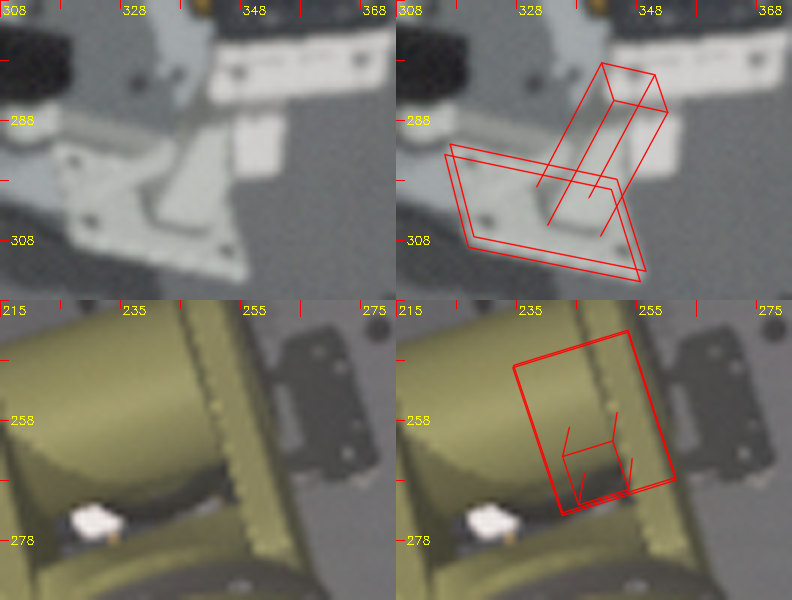

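f2: the fitted model (21.7°) lies on the plate's lower edges within about 0.5 px, with corners at (320.5,309) and (349,314.5). The top view is hidden by the arm. The tilt is about 3° short and the pads now sit well behind the stub axis. I have time (22.5 of 54 s), so I'll lay the foot back in the fixture, re-grip with the pads ahead of the axis and tip again so that the slip ends centred.

```bash
python3 to.py 500.4 -103.7 188 -2.1225
```

```text
{'dx': 27.5, 'dy': 0.43, 'dz': -4.28, 'spin': 46.4}
22.52 [471.7 173.1 192.3] [-1.571 -0.    -1.313] j [ 0.28  0.21  1.68 -0.    1.25  1.59] F [ 1.4  0.  -3.6] M [-0.06  0.25  0.03] gap 24.3
```

```bash
python3 -m jog '[{"grip":1.5,"dx":2,"dy":0,"dz":-0.3,"spin":4},{"grip":1.5,"dx":6,"dy":0,"dz":-0.9,"spin":11},{"grip":1.5,"dx":10,"dy":0,"dz":-1.6,"spin":18},{"grip":1.5,"dx":14.5,"dy":0,"dz":-2.3,"spin":26},{"grip":1.5,"dx":19,"dy":0.2,"dz":-3,"spin":33},{"grip":1.5,"dx":23.5,"dy":0.3,"dz":-3.7,"spin":40},{"grip":1.5,"dx":26.5,"dy":0.4,"dz":-4.1,"spin":45},{"grip":1.5,"dx":27.5,"dy":0.43,"dz":-4.28,"spin":46.4},{"grip":1.5,"dx":27.5,"dy":0.43,"dz":-4.28,"spin":46.4},{"grip":1.5,"dx":27.5,"dy":0.43,"dz":-4.28,"spin":46.4}]' 60 >/dev/null; python3 to.py 500.4 -103.7 66.5 -2.1225
```

```text
{'dx': 0.11, 'dy': 12.15, 'dz': 0.06, 'spin': 0.1}
23.77 [ 500.5 -102.5  188. ] [-1.571  0.    -2.12 ] j [-0.27  0.24  1.66  0.    1.24  1.85] F [-0.4 -0.4 -4.6] M [0.08 0.34 0.03] gap 24.6
```

```bash
python3 -m jog '[{"grip":1.5,"dx":0.05,"dy":4,"dz":0.06,"spin":0},{"grip":1.5,"dx":0.05,"dy":9,"dz":0.06,"spin":0},{"grip":1.5,"dx":0.05,"dy":11.5,"dz":0.06,"spin":0},{"grip":1.5,"dx":0.05,"dy":12.15,"dz":0.06,"spin":0},{"grip":1.5,"dx":0.05,"dy":12.25,"dz":0.06,"spin":0},{"grip":1.5,"dx":0.05,"dy":12.25,"dz":0.06,"spin":0}]' 60
python3 -m jog '[{"grip":1.5,"dx":0,"dy":0,"dz":0,"spin":0},{"grip":1.5,"dx":0,"dy":0,"dz":0.3,"spin":0},{"grip":1.5,"dx":0,"dy":0,"dz":0.8,"spin":0},{"grip":1.5,"dx":0,"dy":0,"dz":1.3,"spin":0}]' 3
python3 - <<'E'
from icp import *
s=cam("side"); st=monitor.read_state(); print(st["eef_pos"].round(1),st["wrist_force"].round(1))
for z0 in(0,10,20):
    p,m,n,e,sd=fit(s,s["color"],st["eef_pos"],st["eef_rot"][2],np.radians(z0),(15,-6)); print(p[:2].round(2),"tilt",np.degrees(p[2]).round(2),"mid",m.round(1),n,e.round(2),sd.round(3))
E
```

```text
clock: 24.52
eef_pos: [501.2, -104.0, 66.5]
eef_rot: [-1.569, 0.0, -2.122]
wrist_force: [0.1, 0.2, -4.1]
finger_gap: 24.6
clock: 25.02
eef_pos: [512.4, -111.2, 65.6]
eef_rot: [-1.57, 0.0, -2.122]
wrist_force: [1.5, -0.6, -2.2]
finger_gap: 24.9
[ 512.7 -111.5   65.5] [ 1.5 -0.5  0.2]
[ 15.72 -11.23] tilt 7.89 mid [ 526.1 -119.7   54.3] 37 0.38 [0.787 0.591 0.018]
[ 15.74 -11.2 ] tilt 7.77 mid [ 526.1 -119.7   54.4] 37 0.37 [0.777 0.572 0.018]
[ 15.74 -11.25] tilt 7.83 mid [ 526.1 -119.7   54.3] 37 0.38 [0.79  0.593 0.018]
```

It is laying down gently. Now I open and re-grip at 57 mm height with the pads 6 mm ahead of the axis.

```bash
python3 to.py 533.2 -123.8 58 -2.1225; python3 -m jog '[{"grip":4,"dx":0,"dy":0,"dz":0,"spin":0},{"grip":4,"dx":0,"dy":0,"dz":0,"spin":0},{"grip":4,"dx":0,"dy":0.4,"dz":1.2,"spin":0},{"grip":4,"dx":0,"dy":0.75,"dz":2.4,"spin":0},{"grip":4,"dx":0,"dy":0.75,"dz":2.4,"spin":0}]' 15;python3 to.py 533.2 -123.8 58 -2.1225
```

```text
{'dx': -0.03, 'dy': 0.76, 'dz': 2.39, 'spin': 0.0}
25.07 [ 512.7 -111.5   65.5] [-1.57   0.    -2.122] j [-0.28  0.42  1.74  0.    0.99  1.84] F [ 1.5 -0.5  0.2] M [-0.04 -0.24  0.01] gap 25.0
clock: 25.7
eef_pos: [532.8, -124.0, 57.4]
eef_rot: [-1.571, -0.0, -2.123]
wrist_force: [0.5, -1.1, 0.5]
finger_gap: 40.2
{'dx': -0.04, 'dy': -0.06, 'dz': 0.02, 'spin': -0.0}
25.7 [ 532.8 -124.    57.4] [-1.571 -0.    -2.123] j [-0.3   0.47  1.68 -0.    0.99  1.83] F [ 0.5 -1.1  0.5] M [0.01 0.12 0.06] gap 40.2
```

```bash
python3 -m jog '[{"grip":1.5,"dx":0,"dy":-0.06,"dz":0,"spin":0},{"grip":1.5,"dx":0,"dy":-0.06,"dz":0,"spin":0},{"grip":1.5,"dx":0,"dy":-0.06,"dz":0,"spin":0},{"grip":1.5,"dx":0,"dy":-0.18,"dz":-0.4,"spin":0},{"grip":1.5,"dx":0,"dy":-0.3,"dz":-0.85,"spin":0},{"grip":1.5,"dx":0,"dy":-0.42,"dz":-1.3,"spin":0},{"grip":1.5,"dx":0,"dy":-0.52,"dz":-1.75,"spin":0},{"grip":1.5,"dx":0,"dy":-0.6,"dz":-2.2,"spin":0},{"grip":1.5,"dx":0,"dy":-0.66,"dz":-2.68,"spin":0},{"grip":1.5,"dx":0,"dy":-0.71,"dz":-3.15,"spin":0},{"grip":1.5,"dx":0,"dy":-0.74,"dz":-3.6,"spin":0},{"grip":1.5,"dx":0,"dy":-0.74,"dz":-3.6,"spin":0}]' 15
cat > n.py <<'E'
from icp import *
s=cam("side"); st=monitor.read_state(); print(st["clock"].__round__(2),st["eef_pos"].round(1),st["eef_rot"].round(3),st["wrist_force"].round(1))
best=[]
for z0 in(18,25):
  for f in(5,10,15,20):
    p,m,n,e,sd=fit(s,s["color"],st["eef_pos"],st["eef_rot"][2],np.radians(z0),(f,-7)); best.append((-n/(e+.1),p,m,n,e,sd))
best.sort(key=lambda b:b[0])
for _,p,m,n,e,sd in best[:3]:
    P=np.array([-p[0],11-p[1]]);c,k=np.cos(p[2]),np.sin(p[2]); print(p[:2].round(2),"tilt",np.degrees(p[2]).round(2),"mid",m.round(1),n,e.round(2),sd.round(3),"pad in foot",(P@[c,k]).round(1),(P@[-k,c]).round(1))
E
python3 n.py
```

```text
clock: 27.2
eef_pos: [501.9, -104.8, 65.8]
eef_rot: [-1.569, 0.0, -2.122]
wrist_force: [3.6, -1.1, -1.7]
finger_gap: 24.8
27.25 [ 501.9 -104.8   65.7] [-1.57   0.    -2.122] [ 3.4 -2.3 -1. ]
[16.21 -5.94] tilt 23.73 mid [ 515.7 -113.3   59.8] 40 0.25 [0.622 0.594 0.018] pad in foot -8.0 22.0
[16.25 -5.94] tilt 23.69 mid [ 515.7 -113.3   59.8] 40 0.25 [0.639 0.599 0.019] pad in foot -8.1 22.0
[16.26 -5.97] tilt 23.74 mid [ 515.8 -113.3   59.8] 40 0.25 [0.636 0.608 0.019] pad in foot -8.1 22.1
```

```bash
python3 -m jog '[{"grip":1.5,"dx":0,"dy":0.02,"dz":-0.2,"spin":0},{"grip":1.5,"dx":0,"dy":0.04,"dz":-0.4,"spin":0},{"grip":1.5,"dx":0,"dy":0.04,"dz":-0.5,"spin":0},{"grip":1.5,"dx":0,"dy":0.04,"dz":-0.5,"spin":0}]' 15; python3 n.py
```

```text
clock: 27.75
eef_pos: [497.7, -102.2, 65.2]
eef_rot: [-1.57, 0.0, -2.122]
wrist_force: [3.0, -3.4, 0.1]
finger_gap: 25.0
27.8 [ 497.7 -102.2   65.2] [-1.57   0.    -2.122] [ 3.9 -2.7  1.5]
[17.24 -5.92] tilt 28.7 mid [ 512.4 -111.2   59.3] 40 0.24 [0.542 0.599 0.018] pad in foot -7.0 23.1
[17.27 -5.91] tilt 28.67 mid [ 512.4 -111.3   59.3] 40 0.24 [0.543 0.6   0.018] pad in foot -7.0 23.1
[17.34 -5.88] tilt 28.54 mid [ 512.5 -111.3   59.3] 40 0.24 [0.552 0.641 0.019] pad in foot -7.2 23.1
```

```bash
python3 -m jog '[{"grip":1.5,"dx":0,"dy":0,"dz":0.06,"spin":0},{"grip":1.5,"dx":0,"dy":0,"dz":0.06,"spin":0},{"grip":1.5,"dx":0,"dy":-0.2,"dz":0.15,"spin":0},{"grip":1.5,"dx":0,"dy":-0.8,"dz":0.3,"spin":0},{"grip":1.5,"dx":0,"dy":-2.5,"dz":0.3,"spin":0},{"grip":1.5,"dx":0,"dy":-6,"dz":0.3,"spin":0},{"grip":1.5,"dx":0,"dy":-10,"dz":0.3,"spin":0},{"grip":1.5,"dx":0,"dy":-12.5,"dz":0.3,"spin":0},{"grip":1.5,"dx":0,"dy":-12.5,"dz":0.3,"spin":0},{"grip":1.5,"dx":0,"dy":-12.5,"dz":0.3,"spin":0}]' 60; python3 n.py; python3 n.py | sed -n 2p; python3 to.py 473.6 174.3 190.5 -1.3125
```

```text
clock: 29.05
eef_pos: [499.4, -103.5, 189.0]
eef_rot: [-1.572, -0.0, -2.122]
wrist_force: [-0.1, -0.9, -4.3]
finger_gap: 24.6
29.1 [ 499.3 -103.5  188.8] [-1.573e+00 -1.000e-03 -2.122e+00] [-1.  -0.1 -4.7]
[19.67 -7.24] tilt 27.1 mid [ 516.1 -113.8  181.5] 40 0.24 [0.551 0.493 0.015] pad in foot -9.2 25.2
[19.63 -7.25] tilt 27.1 mid [ 516.  -113.7  181.5] 40 0.25 [0.552 0.494 0.015] pad in foot -9.2 25.2
[19.61 -7.26] tilt 27.11 mid [ 516.  -113.7  181.5] 40 0.25 [0.552 0.494 0.015] pad in foot -9.1 25.2
[19.55 -8.14] tilt 27.59 mid [ 516.  -113.7  180.6] 40 0.22 [0.463 0.441 0.014] pad in foot -8.5 26.0
{'dx': -22.31, 'dy': -0.15, 'dz': -16.75, 'spin': -46.4}
29.15 [ 499.4 -103.5  188.7] [-1.573e+00 -1.000e-03 -2.122e+00] j [-0.28  0.23  1.66  0.    1.25  1.85] F [ 0.2  0.9 -4.2] M [ 0.14  0.25 -0.  ] gap 24.9
```

```bash
python3 -m jog '[{"grip":1.5,"dx":-2,"dy":-0.1,"dz":-1.5,"spin":-4},{"grip":1.5,"dx":-5,"dy":-0.1,"dz":-3.7,"spin":-10},{"grip":1.5,"dx":-8,"dy":-0.1,"dz":-6,"spin":-16},{"grip":1.5,"dx":-11,"dy":-0.1,"dz":-8.2,"spin":-23},{"grip":1.5,"dx":-14,"dy":-0.1,"dz":-10.4,"spin":-29},{"grip":1.5,"dx":-17,"dy":-0.1,"dz":-12.6,"spin":-35},{"grip":1.5,"dx":-20,"dy":-0.1,"dz":-15.2,"spin":-41},{"grip":1.5,"dx":-21.7,"dy":-0.1,"dz":-16.4,"spin":-45},{"grip":1.5,"dx":-22.31,"dy":-0.1,"dz":-16.75,"spin":-46.4},{"grip":1.5,"dx":-22.31,"dy":-0.1,"dz":-16.75,"spin":-46.4},{"grip":1.5,"dx":-22.31,"dy":-0.1,"dz":-16.75,"spin":-46.4},{"grip":1.5,"dx":-22.31,"dy":-0.1,"dz":-16.75,"spin":-46.4}]' 60; python3 n.py; python3 -m jog '[{"grip":1.5,"dx":0,"dy":0,"dz":0,"spin":0},{"grip":1.5,"dx":0,"dy":0,"dz":0,"spin":0},{"grip":1.5,"dx":0,"dy":0,"dz":0,"spin":0},{"grip":1.5,"dx":0,"dy":0,"dz":0,"spin":0},{"grip":1.5,"dx":0,"dy":0,"dz":0,"spin":0},{"grip":1.5,"dx":0,"dy":0,"dz":0,"spin":0},{"grip":1.5,"dx":0,"dy":0,"dz":0,"spin":0},{"grip":1.5,"dx":0,"dy":0,"dz":0,"spin":0}]' 60 >/dev/null; python3 n.py
```

```text
clock: 30.65
eef_pos: [474.2, 173.5, 190.9]
eef_rot: [-1.571, -0.0, -1.314]
wrist_force: [0.0, 0.0, -4.7]
finger_gap: 24.5
30.7 [474.2 173.6 191. ] [-1.571 -0.    -1.314] [ 0.5  0.8 -4.1]
[18.78 -6.24] tilt 25.21 mid [492.4 178.4 184.7] 30 0.2 [0.274 0.276 0.006] pad in foot -9.6 23.6
[18.73 -6.25] tilt 25.28 mid [492.3 178.4 184.7] 30 0.2 [0.278 0.281 0.006] pad in foot -9.6 23.6
[18.71 -6.19] tilt 25.22 mid [492.3 178.4 184.8] 30 0.2 [0.272 0.278 0.006] pad in foot -9.6 23.5
31.75 [474.1 174.2 190.9] [-1.571  0.    -1.312] [-0.7  0.1 -3.3]
[18.24 -6.75] tilt 25.76 mid [491.7 178.8 184.2] 31 0.19 [0.248 0.259 0.006] pad in foot -8.7 23.9
[18.29 -6.74] tilt 25.76 mid [491.8 178.8 184.2] 31 0.19 [0.248 0.259 0.006] pad in foot -8.8 23.9
[18.28 -6.72] tilt 25.73 mid [491.8 178.8 184.2] 31 0.19 [0.248 0.259 0.006] pad in foot -8.8 23.9
```

Steady, with no creep over 1 s: tilt is about 25.5° and the middle is within 2 mm of the focus. I make a small final shift, check again and hand in.

```bash
python3 -m jog '[{"grip":1.5,"dx":0,"dy":-0.03,"dz":-0.08,"spin":0},{"grip":1.5,"dx":0,"dy":-0.03,"dz":-0.16,"spin":0},{"grip":1.5,"dx":0,"dy":-0.03,"dz":-0.16,"spin":0},{"grip":1.5,"dx":0,"dy":-0.03,"dz":-0.16,"spin":0},{"grip":1.5,"dx":0,"dy":-0.03,"dz":-0.16,"spin":0},{"grip":1.5,"dx":0,"dy":-0.03,"dz":-0.16,"spin":0}]' 60; python3 n.py && python3 -c "
from cell import ticket; print(ticket.sign_off())"
```

```text
clock: 32.5
eef_pos: [472.6, 173.7, 191.2]
eef_rot: [-1.571, -0.0, -1.312]
wrist_force: [0.9, 0.1, -4.5]
finger_gap: 24.5
32.55 [472.6 173.8 191.2] [-1.571  0.    -1.312] [-0.1 -0.7 -3.8]
[18.92 -6.38] tilt 24.81 mid [490.8 178.6 184.9] 30 0.18 [0.259 0.247 0.005] pad in foot -9.9 23.7
[18.82 -6.43] tilt 24.89 mid [490.8 178.6 184.8] 30 0.19 [0.261 0.25  0.006] pad in foot -9.7 23.7
[18.85 -6.35] tilt 24.77 mid [490.8 178.6 184.9] 30 0.19 [0.271 0.26  0.006] pad in foot -9.8 23.7
the job is handed in; nothing more can be done
None
```

I finished the job and handed it in at 32.6 s; the arm is holding the foot at the focus point with a 60 N grip.

**What I did:** I pressed the knob (7 mm, 11 N), turned it clockwise to the stop and let it go; a picture then showed the arm clear and the knob up. The tool can't tilt, so I leaned the foot back in the grip by pulling its rear edge against the fixture's rear pins. The first attempts leaned too little (about 19°, then 22°), because the stub slid in the pads as well as turning. I laid the foot back in the fixture, gripped it again and tipped it once more, then carried it to the focus.

**Last checks:**

| Check | Measured | Wanted |
|---|---|---|
| Foot middle (mm) | (490.8, 178.6, 184.9) | (489.8, 178.6, 184.5), estimated |
| Lean | 24.8° | 25° |
| Turn towards the lens | 14.8° | 14.8° |
| Force at the wrist | about 4 N, the foot's own weight | nothing else touching |

- **Steadiness:** the foot did not creep over a 1 s hold.
- **Disagreements:** the lean read 24.8–25.8° at the focus, but about 27° just after lifting over the fixture, so it is only good to about 1–2°. The foot's position along the lens direction is good to about 2 mm.
- **Not seen:** only the side camera saw the foot at the focus, because the arm hid it from the top camera. I had used all my picture views, so that last check is by numbers only.
- **Grip:** the pads hold the stub about 9 mm behind its axis, so the grip is off-centre.

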